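# Clear the caddy off the lock, then key the drawer unit open and hold it

### The arm

A 6-joint arm with a two-finger parallel gripper is mounted at the origin on the work surface. World frame = base frame: x ahead of the robot, y to its left, z up, the work surface at z = 0. Lengths are in mm, angles in rad, forces in N, time in s.
With the tool pointing down it reaches from about 275 to 750 mm from the base axis. Payload 10.2 kg.
Tool frame: the origin (TCP) lies on the front face of the gripper's body, between the roots of the fingers; the fingertips stand 73 mm ahead of it and the grasp point (between the pads) lies 54 mm ahead of it; z points along the fingers, y is the direction in which the jaws open and shut (so a half turn about z gives the same grasp; the last joint's range is limited). The gripper opens to 85 mm and grips with 20 to 120 N. Pads are 22 mm wide; open, the fingers measure 114 mm over their backs; the gripper's body (76 mm by 85 mm) begins 54 mm behind the grasp point. The pads swing forward as they close: fully open they stand 13 mm farther back than shut.
Start: joints at [-1.55, 0.313, 1.498, -0, 1.331, -0.223], TCP at [126.717, -509.484, 303.894] pointing down, gripper open.
Joint ranges: [-2.94, 2.94], [-0.97, 2.17], [0.19, 2.56], [-1.23, 4.37], [0.02, 3.11], [-2.88, 2.88]. Speed limits (rad/s): [2.39, 2.39, 3.01, 3.14, 3.14, 3.14].

### API

Orientations are given as a unit quaternion [w, x, y, z].
In Python, from rig import ctrl gives the robot as it stands.
- The arm moves only by the tool move_arm, never from a script. Its argument "series" is a list of rows, each a list of 3 entries, a list of its own where there are three numbers: the shift along the tool's x, y, z in mm, then the turn about the tool's z in degrees, then the opening, from 0 (shut) to 1 (fully open). In form: [[[tx, ty, tz], yaw, grip], ...]. A call has 1 to 10 rows; each row is the pose to reach, as a shift and turn from the pose commanded when the call began, along the tool's axes at that moment; what a row does not reach only later rows make up. A row lasts 1/8 s, in which the tool goes at most 62.5 mm and 10.7 degrees, less where a joint would pass 70% of its speed; a pose out of reach is approached as far as the arm can. A call with a gripper value outside its range is refused whole. The fingers move at their own pace and stop on an object; "force" is the grip in N (left out, the last holds). Time passes only in rows, so rows that repeat a pose let the fingers close. It gives the time, the measured TCP pose, the force and the opening at its end, in the units of the state.
- ctrl.sense(): the state, without advancing time (a new reading comes with each control period).
- ctrl.capture(name): name is "scene" or "top"; returns (picture, depth): 384x512x3 uint8, red, green, blue; 384x512 float32, mm along the optical axis (not along the pixel's ray), 0 where there is no reading.
- ctrl.camera_model(name): a dict with "fov_y" (degrees; the focal length in pixels is half the picture's height over the tangent of half this angle, whatever the lens; pixels are square), "cx", "cy" (the principal point, pixels), "rvec" (rotation vector, rad) and "tvec" (3), from world to camera coordinates, as OpenCV has them. Camera axes: x right, y down, z forward; pixel columns grow to the right and rows downward; lengths in mm; the calibration is good to about 2 mm. A picture is of the moment at which its call begins. camera_model takes no time and is no camera call.
- ctrl.finish_job(): hands the job in, once; it reports no verdict.
The state is a dict: "time_s": time; "joints": joint angles; "dq": joint speeds; "tau": joint torques, N m; "eef_pos": TCP position; "ee_rot": TCP orientation; "force": force on the tool from outside, world axes, zero at the start; "wrist_torque": the same for the moment, N m; "grip_width": opening from 0.0 (shut) to 1.0 (fully open).
Only numpy, scipy, OpenCV 4.12 (cv2) and the standard library are available. Lean on these libraries where they do the work, as an engineer would, in place of code of your own. Each camera call takes 0.05 s, during which the arm holds its last target.

### The job

Lift the wooden caddy with the dead bulb in it off the steel drawer unit, carry it level and set it down gently in the middle of the round cork mat. Then take the red-headed key from its stand, push it fully home in the keyhole the caddy was covering (the pins are sticky, it may need a little wiggle) and turn it a quarter turn clockwise. The lock springs back, so finish still gripping the key and holding it turned against its stop; leave everything else where it stands.

Things in the scene. Friction and masses are not known exactly. Their poses are not given: they have to be found in the camera images.
- tray_grip (a point): Grip of a loose light-wood caddy tray: an upright centre panel 12 mm thick (along the tray's x), 80 mm long (along its y). The point is in the middle of the panel, 73 mm above the undersides of the tray's feet and 22 mm below the panel's top. z up, axes as the tray's.
- tray_base (a point): Centre under the same tray, level with the undersides of its feet, same axes. The tray is 112 x 150 mm (x, y), walls 30 mm high, floor and walls 5 mm thick, on four 5 mm feet at x +-40, y +-50 mm; 0.25 to 0.42 kg. It starts on top of the drawer unit, over the keyhole.
- tray: The caddy tray as a body; origin as tray_base.
- bulb_center (a point): Centre of the dead G9 capsule bulb, white, 13 x 40 x 14 mm, lying loose in the tray's compartment on the -x side of the centre panel.
- mat: Round cork mat fixed on the shelf, 220 mm in diameter, 5 mm thick; origin at the centre of its underside (shelf level). It is on the left or the right of the drawer unit.
- stand: Fixed dark wood key block, 64 x 56 x 36 mm; origin at the centre of its underside. The key stands upright in a vertical slot in its top, slot along its x; pull the key straight up at least 30 mm to free it. It is on the side opposite the mat.
- key_bow (a point): Grip point of the loose key, in its red plastic head (28 mm wide along the key's x, 12 mm thick along its y, 40 mm tall), 14 mm below the head's top. z points up along the key, head uppermost. 35 g. Either way round fits the lock.
- key_tip (a point): Lower end of the key's steel blade, 54 mm below key_bow; same axes. The blade is 14 mm wide (x), 4 mm thick (y) and 28 mm long, with a rounded nose.
- key: The whole key; origin at the tip of the blade.
- keyhole (a point): Centre of the keyhole's mouth, level with the top of the 40 mm wide steel rim around it, 113 mm above the shelf. z up; x lies along the slot and turns with the lock. The brass face is 3 mm below this point inside the rim's 23 mm opening; the slot in it is 16 x 5.6 mm (x, y), straight down. The key is home when its head rests on the rim: tip 28 mm below this point.
- lock_pins (a point): Point on the lock's axis inside the slot, 16 mm below the keyhole point. About here, 4 mm above and 4 mm below, two sprung, sticky pins stand out from the slot's sides (one from each side). Each gives way to a downward push of 10 to 18 N on the key, or to some 6 to 9 N when the key is also shifted about 1 mm sideways (across the blade) and twisted 2 degrees to and fro.
- lock (a joint): Angle of the lock: 0 at rest (slot along the drawer unit's x), growing clockwise seen from above to a stop at 1.57 (a quarter turn). It cannot turn the other way. A spring drives it back to 0 when let go: about 0.015 N m at 0 rising to 0.1 N m at the stop. The key has about 0.1 to 0.2 rad of play in the slot.
- unit: Fixed grey steel drawer unit 200 x 180 x 110 mm (x, y, z); origin at the centre of its underside, its two drawer fronts face its -x. The keyhole is at x = -35 mm, y = 0 on its top.
- jar: Bystander: blue ceramic jar with a bamboo lid, 94 mm in diameter, 118 mm tall; origin under its centre.
- battery: Bystander: yellow and black spent lantern battery, 67 x 67 x 98 mm plus two 12 mm springs; origin under its centre.
- torch: Bystander: matte black torch standing on its head, 54 mm in diameter, 140 mm tall; origin under its centre.
- mug: Bystander: white mug, 80 mm in diameter, 90 mm tall, handle on its +y; origin under its centre.
- tin: Bystander: flat green tin, 50 x 85 x 22 mm; origin under its centre.

How it is judged (in metres and radians):
On the way, in this order (a step that is already met when the one before it is completed fails the run):
1. the caddy stands released on the middle of the cork mat with the bulb in it (horizontal distance between tray_base and mat below 0.045 m and height (world z) of tray_base below 0.009 m and angle between tray_base's own z axis and vertical below 0.05 rad and contact force between the fingers and tray below 0.1 N and x of bulb_center in the frame of tray_base between -0.056 and 0.056 m and y of bulb_center in the frame of tray_base between -0.075 and 0.075 m and z of bulb_center in the frame of tray_base between 0 and 0.04 m), for 0.2 s.
2. the key is fully home in the keyhole, not yet turned (z of key_tip in the frame of keyhole below -0.0255 m and horizontal distance between key_tip and keyhole below 0.004 m and angle between the z axis of key_tip and the z axis of keyhole, either way round below 0.12 rad and value of joint lock below 0.4 rad), for 0.1 s.
At the end, for the whole second after the job is handed in: The key is still gripped by the fingers, fully home (within 2.5 mm) and the lock is held turned past 1.3 rad of its 1.57 rad; the caddy stands flat and released on the cork mat, its centre within 45 mm of the mat's, the bulb in it; every bystander within 30 mm of where it stood (all of step 1 and value of joint lock above 1.3 rad and velocity of joint lock below 0.15 rad/s and z of key_tip in the frame of keyhole below -0.0255 m and horizontal distance between key_tip and keyhole below 0.004 m and angle between the z axis of key_tip and the z axis of keyhole, either way round below 0.12 rad and contact force between the fingers and key above 2 N and distance of each of jar, battery, torch, mug, tin from where it was at the start of the episode below 0.03 m); the arm keeps its last pose, push and grip.
It fails at once if the caddy is tipped by more than 17 degrees (angle between tray_base's own z axis and vertical above 0.3 rad).
It fails at once if the caddy is dropped (contact force between the fingers and tray below 0.05 N and linear speed of tray above 0.5 m/s).
It fails at once if the bulb leaves the caddy (distance between bulb_center and tray_base above 0.12 m).
It fails at once if a bystander is shoved or knocked over (distance of any of jar, battery, torch, mug, tin from where it was at the start of the episode above 0.03 m or angle between any of jar, battery, torch, mug, tin's own z axis and vertical above 0.3 rad).
It also fails if it takes over 69 s, if anything falls off the work surface, if the arm or the gripper's body presses on something with over 40 N, if the wrist force passes 120 N, or if a joint passes its speed limit or range.

## Working session

There is one attempt and no reset: what is moved stays moved. The work goes in short steps, Python scripts to look and compute and a tool call to move; the robot and the scene stay as the last step left them, time stands still between calls to the robot, and variables do not carry over. Pictures are saved under pics/ and viewed, and the job is handed in when it is done.

Besides the shell and the picture viewer there is one more tool, called after ">>>" by a JSON object that holds its "name" and its "arguments", one argument or row to a line. move_arm: Moves the arm, as the interface text tells. Its arguments: {"type":"object","properties":{"series":{"type":"array","items":{"type":"array"}},"force":{"type":"number"}},"required":["series"]}

```bash
ls; mkdir -p pics; cat > h.py <<'E'
import numpy as np, cv2
from rig import ctrl
def cam(n):
    m=ctrl.camera_model(n); R=cv2.Rodrigues(np.array(m['rvec'],float))[0]; t=np.array(m['tvec'],float).ravel()
    f=192/np.tan(np.radians(m['fov_y']/2)); return m,R,t,f
def cloud(n,d):
    m,R,t,f=cam(n); v,u=np.mgrid[0:384,0:512]
    P=np.stack([(u-m['cx'])/f*d,(v-m['cy'])/f*d,d],-1)
    W=(P-t)@R; W[d<=0]=np.nan; return W
E
python3 - <<'E'
from h import *
print(ctrl.sense())
for n in('scene','top'):
    print(ctrl.camera_model(n))
    p,d=ctrl.capture(n); np.savez(n+'0.npz',p=p,d=d)
    cv2.imwrite(f'pics/{n}0.png',cv2.resize(p[:,:,::-1],(800,600),interpolation=cv2.INTER_CUBIC))
E
```

```text
pics
{'time_s': 0.0, 'joints': array([-1.55038346e+00,  3.13437836e-01,  1.49843989e+00,  1.85729898e-05,
        1.33097422e+00, -2.23379237e-01]), 'dq': array([ 2.58198985e-05,  1.63724013e-03,  9.91725633e-04, -1.77201292e-03,
        2.14914903e-03, -1.08780755e-03]), 'tau': array([-3.30578594e-03, -4.12269402e+01, -2.59742242e+01, -2.86341337e-04,
        4.13047223e-03,  4.88348221e-06]), 'eef_pos': array([ 126.72542918, -509.30885004,  303.34017936]), 'ee_rot': array([-6.25490089e-04,  9.92579943e-01,  1.21592189e-01,  7.27615117e-05]), 'force': array([0.57133296, 0.43160297, 0.20028284]), 'wrist_torque': array([ 0.00282947, -0.0133188 , -0.00666894]), 'grip_width': 0.9995024473732198}
{'fov_y': 43.272411729139364, 'cx': 259.8510429158792, 'cy': 194.02673518279147, 'rvec': array([ 1.41013291,  2.37324056, -0.69185162]), 'tvec': array([ 316.61997282, -394.08702214, 1659.89825738])}
{'fov_y': 50.031736768965025, 'cx': 255.3065775762389, 'cy': 192.1176473807136, 'rvec': array([ 2.21874871, -2.16334772,  0.12462428]), 'tvec': array([ -72.72832607,  636.78984887, 1318.35439065])}
```

View pics/scene0.png

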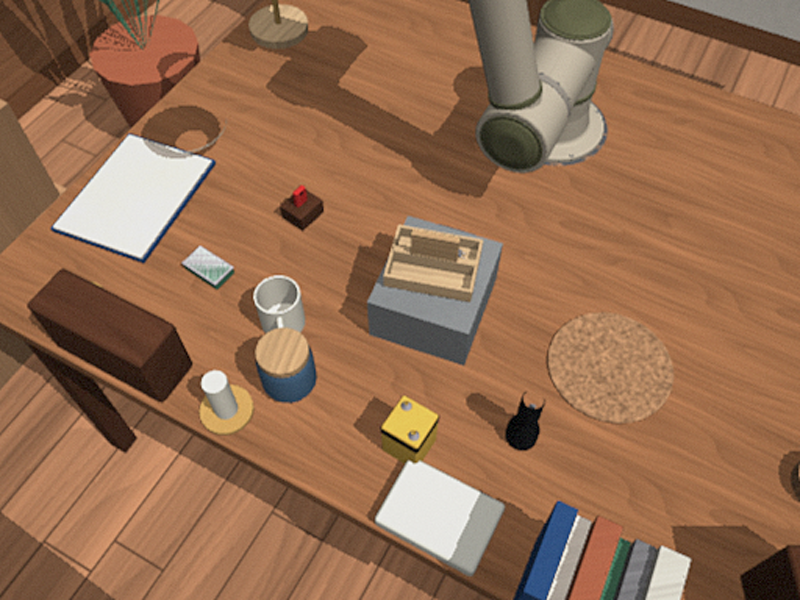

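View pics/top0.png

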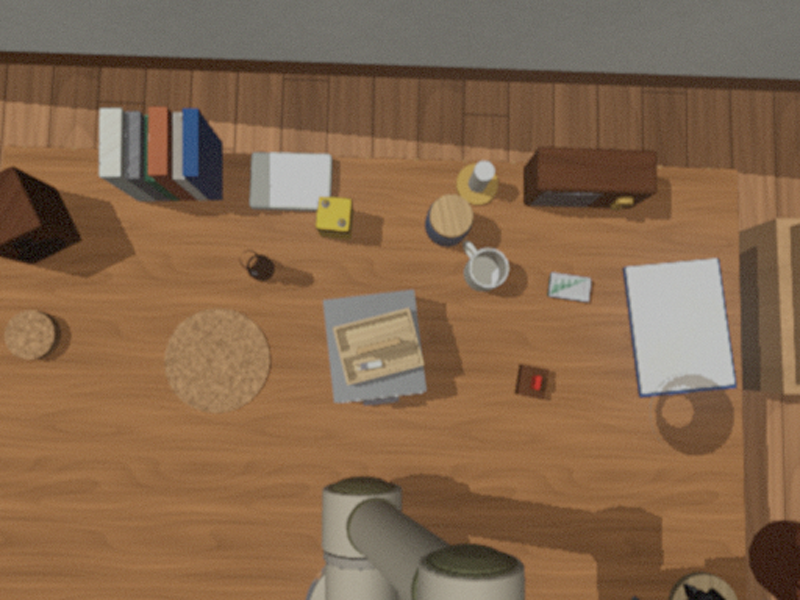

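The top view has the mat at about (217,360), the caddy on the unit at (378,347), and the key stand at (532,381) with its red head at (538,382). The battery, torch, jar, mug and tin stand behind or beside the unit. Next I'll measure them.

```bash
python3 - <<'E'
from h import *
s=512/800
for n in('top','scene'):
    z=np.load(n+'0.npz'); p=z['p'].astype(int); W=cloud(n,z['d'])
    X,Y,Z=W[...,0],W[...,1],W[...,2]
    def st(name,m,rect=True):
        m=m&np.isfinite(Z)
        if m.sum()<4: print(n,name,'few',m.sum());return
        q=W[m]; r=cv2.minAreaRect(q[:,:2].astype(np.float32))
        print(n,name,m.sum(),'mean',q.mean(0).round(1),'med z',np.median(q[:,2]).round(1),'rect',np.round(r[0],1),np.round(r[1],1),round(r[2],1))
    r,g,b=p[...,0],p[...,1],p[...,2]
    table=(abs(Z)<4)&(X>200)&(X<700)&(abs(Y)<400)
    st('table',table)
    if n=='top':
        v,u=np.mgrid[0:384,0:512]
        print('px samples', [(a,W[int(a[1]*s),int(a[0]*s)].round(1)) for a in [(217,360),(335,390),(378,347),(538,382),(525,375),(570,287),(487,270),(450,220),(260,267),(334,215)]])
    red=(r>120)&(g<60)&(b<60)&(X>200)&(X<700)&(Z>20)&(Z<120); st('key head',red); st('key head top', red&(Z>np.nanpercentile(Z[red],80) if red.sum() else red))
    st('red high',red&(Z>78))
    stand=(Z>25)&(Z<42)&(abs(X-400)<120)&(Y<-100)&(Y>-420)&(r<90); st('stand top',stand)
    un=(abs(Z-110)<4)&(X>250)&(X<620)&(abs(Y)<150); st('unit top',un)
    tr=(Z>138)&(Z<154)&(X>250)&(X<620)&(abs(Y)<180); st('tray rim',tr)
    tp=(Z>175)&(Z<225)&(X>300)&(X<620)&(abs(Y)<150); st('tray panel top',tp)
E
```

```text
top table 24707 mean [ 4.342e+02 -2.900e+00 -2.000e-01] med z -0.3 rect [450.   0.] [800. 500.] 90.0
px samples [((217, 360), array([505.7, 323.5,   7.3])), ((335, 390), array([455.2,  66.6, 109.8])), ((378, 347), array([537.6, -13.4, 203.2])), ((538, 382), array([ 478.1, -338.1,   75.1])), ((525, 375), array([ 489. , -322. ,   34.3])), ((570, 287), array([ 678.8, -416.7,   22.8])), ((487, 270), array([ 712.3, -241.6,   10.9])), ((450, 220), array([ 794.7, -151.2,  120.1])), ((260, 267), array([691.5, 220.2, 115. ])), ((334, 215), array([802.1,  81.9,  97. ]))]
top key head 38 mean [ 476.  -337.9   69.3] med z 73.3 rect [ 478.6 -338.6] [14.6 31.5] 64.3
top key head top 8 mean [ 474.4 -338.2   78.2] med z 78.2 rect [ 475.4 -338.5] [ 9.7 19.1] 86.3
top red high 5 mean [ 473.3 -336.6   79. ] med z 78.4 rect [ 474.6 -335.8] [19.6  3.4] 19.0
top stand top 52 mean [ 475.4 -346.1   34.6] med z 35.5 rect [ 475.3 -337.3] [54.9 55.8] 78.5
top unit top 1404 mean [519.5   2.3 109.6] med z 109.5 rect [536.2  -8.7] [192.1 179.9] 8.2
top tray rim 383 mean [540.1 -15.5 144.8] med z 144.4 rect [540.1 -15.4] [112.1 150. ] 16.1
top tray panel top 212 mean [437.9  -7.1 203.5] med z 204.1 rect [427.9  -6. ] [ 74.9 261.4] 85.6
scene table 24564 mean [ 4.553e+02  3.420e+01 -3.000e-01] med z -0.3 rect [450.   0.] [800.  499.9] 90.0
scene key head 67 mean [ 480.6 -334.1   61.9] med z 63.5 rect [ 479.7 -334.7] [13.  27.9] 81.8
scene key head top 14 mean [ 480.7 -334.9   76.8] med z 76.5 rect [ 481.2 -334.9] [10.9 25.6] 89.5
scene red high few 2
scene stand top 196 mean [ 488.3 -334.3   33.9] med z 34.6 rect [ 479.4 -336.4] [62.1 69.1] 79.8
scene unit top 1130 mean [545.3  24.  109.4] med z 109.3 rect [538.3  -8.5] [188.6 180.9] 7.9
scene tray rim 727 mean [525.  -10.3 144.8] med z 144.4 rect [451.2 -20.4] [326.1 167.4] 3.6
scene tray panel top 707 mean [415.2  -2.  198.3] med z 199.2 rect [430.5  -0.5] [ 92.1 266.2] 86.8
```

```bash
python3 - <<'E'
from h import *
s=512/800
ims=[]
for n,(x0,y0,x1,y1) in {'top':(320,225,362,262),'scene':(170,110,215,150)}.items():
    z=np.load(n+'0.npz'); p=z['p'].astype(int); W=cloud(n,z['d']); X,Y,Z=W[...,0],W[...,1],W[...,2]
    ims.append(cv2.resize(z['p'][y0:y1,x0:x1,::-1],(390,400),interpolation=cv2.INTER_NEAREST))
    r,g,b=p[...,0],p[...,1],p[...,2]
    near=(abs(X-480)<70)&(abs(Y+336)<70)
    def st(name,m):
        q=W[m]; rc=cv2.minAreaRect(q[:,:2].astype(np.float32)); print(n,name,len(q),q.mean(0).round(1),np.round(rc[0],1),np.round(rc[1],1),round(rc[2],1))
        c=np.cov(q[:,:2].T); w,v=np.linalg.eigh(c); print('  pca ang',np.degrees(np.arctan2(v[1,1],v[0,1])).round(1),np.sqrt(w).round(1))
    st('stand top',near&(Z>29)&(Z<45))
    st('stand all',near&(Z>29))
    st('head top',near&(Z>70))
    st('head >50',near&(Z>50))
    if n=='top': 
        cork=(abs(X-505)<140)&(abs(Y-320)<140)&(Z>2.5)&(Z<12)
        st('mat',cork); (c,rad)=cv2.minEnclosingCircle(W[cork][:,:2].astype(np.float32)); print(c,rad)
    else:
        cork=(abs(X-505)<140)&(abs(Y-320)<140)&(Z>2.5)&(Z<12)&(X<620); st('mat',cork);(c,rad)=cv2.minEnclosingCircle(W[cork][:,:2].astype(np.float32)); print(c,rad)
    # panel: high region around tray
    u=np.array([np.cos(np.radians(16.1)),np.sin(np.radians(16.1))]); l=(W[...,:2]-[540.1,-15.4])@np.array([[u[0],-u[1]],[u[1],u[0]]])
    pm=(abs(l[...,0])<50)&(abs(l[...,1])<70)&(Z>195)&(Z<210)
    print('panel top tray-frame',pm.sum(), l[pm].min(0).round(1),l[pm].max(0).round(1),l[pm].mean(0).round(1),Z[pm].mean().round(1))
    st('panel',pm)
cv2.imwrite('pics/crops.png',np.hstack(ims))
E
```

```text
top stand top 292 [ 475.2 -337.3   35.6] [ 475.3 -338.2] [57.4 63.5] 79.9
  pca ang 169.0 [17.4 19.8]
top stand all 343 [ 475.2 -337.2   40.6] [ 475.3 -338.2] [57.4 63.5] 79.9
  pca ang 169.0 [16.1 18.5]
top head top 35 [ 474.6 -337.9   74.7] [ 474.6 -338.7] [12.4 26.6] 79.5
  pca ang 170.2 [3.6 8.1]
top head >50 47 [ 475.2 -337.    71.2] [ 475.  -338.5] [12.8 27.4] 78.0
  pca ang 168.5 [3.9 8. ]
top mat 2986 [503.9 319.9   5.2] [505.1 319.4] [278.2 279.1] 89.9
  pca ang 49.8 [62.9 63.7]
(505.0101623535156, 316.7210693359375) 191.20716857910156
panel top tray-frame 120 [ -6.1 -39.3] [ 5.9 39.3] [-0.1  0.3] 203.9
top panel 120 [539.9 -15.2 203.9] [539.9 -15.4] [11.7 78.6] 15.5
  pca ang 105.9 [ 3.5 22.8]
scene stand top 256 [ 485.5 -333.1   35. ] [ 479.4 -336.4] [62.1 69.1] 79.8
  pca ang 142.2 [15.1 20.5]
scene stand all 338 [ 484.8 -333.6   42.2] [ 479.4 -336.4] [62.1 69.1] 79.8
  pca ang 144.4 [13.5 18.3]
scene head top 34 [ 482.2 -336.7   74.9] [ 482.6 -335.5] [14.2 27.7] 76.4
  pca ang 168.4 [4.  7.8]
scene head >50 72 [ 482.4 -335.4   67.3] [ 481.2 -335.6] [15.  30.4] 75.6
  pca ang 165.6 [3.7 8.6]
scene mat 3744 [509.7 323.9   5.1] [492.8 320.3] [279.  254.3] 89.9
  pca ang 91.3 [59.8 60.5]
(488.6505126953125, 322.99713134765625) 182.24940490722656
panel top tray-frame 175 [ -6.4 -39.7] [13.3 39.2] [ 5.8 -0.2] 202.5
scene panel 175 [545.7 -14.  202.5] [543.9 -14.6] [19.4 78.6] 19.7
  pca ang 106.4 [ 3.9 23.3]
```

View pics/crops.png

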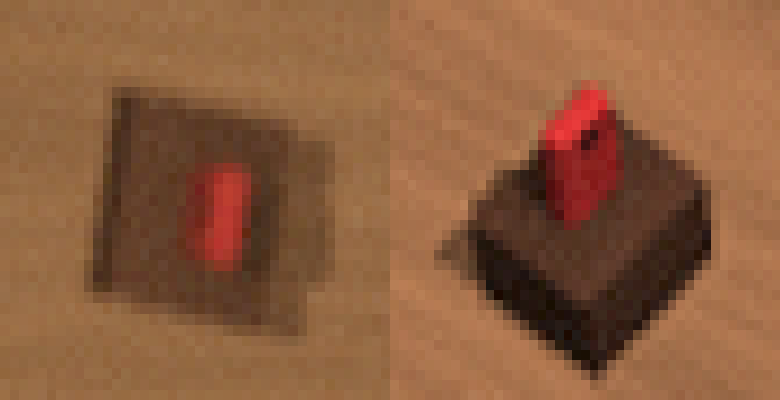

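```bash
cat >> h.py <<'E'
from scipy.spatial.transform import Rotation as Ro
def go(x,y,z,ty=None):
    """target TCP world mm, tool-y world angle deg -> shift in tool axes, yaw"""
    s=ctrl.sense(); q=s['ee_rot']; R=Ro.from_quat([q[1],q[2],q[3],q[0]]).as_matrix()
    cur=np.degrees(np.arctan2(R[1,1],R[0,1])); d=R.T@(np.array([x,y,z])-s['eef_pos'])
    yaw=0 if ty is None else -((ty-cur+180)%360-180)
    print('pos',s['eef_pos'].round(2),'toolY',cur.round(2),'tilt',np.degrees(np.arccos(-R[2,2])).round(2),'t',s['time_s'].__round__(2),'grip',round(s['grip_width'],3),'F',s['force'].round(2),'T',s['wrist_torque'].round(3),'q',s['joints'].round(2))
    print('shift',d.round(2),'yaw',round(yaw,2))
E
python3 -c "
from h import *
go(540,-15.3,300,16.1)"
```

```text
pos [ 126.71 -509.33  303.41] toolY -76.03 tilt 0.07 t 0.1 grip 1.0 F [ 0.28 -0.62  0.12] T [0.002 0.074 0.025] q [-1.55  0.31  1.5   0.    1.33 -0.22]
shift [ 520.31 -379.67    3.97] yaw -92.13
```

>>> {"name": "move_arm", "arguments": {
  "series": [
    [[25,-18,0],-5,1],
    [[75,-55,0],-14,1],
    [[125,-91,1],-23,1],
    [[175,-128,1],-32,1],
    [[225,-164,2],-41,1],
    [[275,-200,2],-50,1],
    [[325,-237,3],-59,1],
    [[375,-273,3],-68,1],
    [[425,-310,4],-77,1],
    [[475,-346,4],-86,1]
  ],
  "force": 40
}}

```text
time_s: 1.35
eef_pos: [505.1, -57.1, 299.7]
ee_rot: [-0.0, 0.641, 0.768, -0.0]
force: [0.1, -1.5, -0.4]
grip_width: 1.002
```

```bash
python3 -c "
from h import *
go(540,-15.3,300,16.1)"
```

```text
pos [505.11 -57.14 299.72] toolY 10.28 tilt 0.02 t 1.35 grip 1.002 F [ 0.15 -1.53 -0.44] T [-0.023 -0.04   0.038] q [-0.34  0.28  1.55 -0.    1.31 -0.52]
shift [34.94 41.79 -0.29] yaw -5.82
```

>>> {"name": "move_arm", "arguments": {
  "series": [
    [[20,24,0],-4,0.6],
    [[33,39,0],-5.8,0.6],
    [[35,42,0],-5.8,0.6],
    [[35,42,0],-5.8,0.6]
  ]
}}

```text
time_s: 1.85
eef_pos: [539.1, -18.1, 299.8]
ee_rot: [-0.0, 0.604, 0.797, -0.0]
force: [0.6, -0.1, 0.1]
grip_width: 0.599
```

```bash
python3 - <<'E'
from h import *
go(540,-15.3,237,16.1)
for n in('scene','top'):
    p,d=ctrl.capture(n); np.savez(n+'1.npz',p=p,d=d)
    cv2.imwrite(f'pics/{n}1.png',cv2.resize(p[100:290,200:330] if n=='top' else p[80:260,200:370],None,fx=4,fy=3 if 0 else 4,interpolation=cv2.INTER_CUBIC)[:600,:,::-1])
E
```

```text
pos [539.13 -18.08 299.82] toolY 15.67 tilt 0.02 t 1.85 grip 0.599 F [ 0.6  -0.08  0.15] T [-0.056 -0.02  -0.02 ] q [-0.25  0.35  1.46 -0.    1.33 -0.52]
shift [ 2.44  1.62 62.82] yaw -0.43
```

View pics/scene1.png

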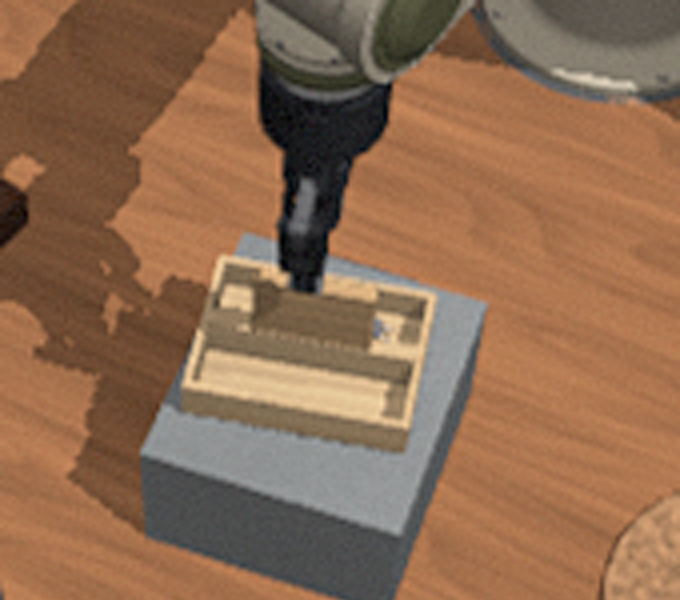

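The gripper hovers straight above the centre panel. I'll check whether it has settled.

```bash
python3 - <<'E'
from h import *
go(540,-15.3,237,16.1)
E
```

```text
pos [539.06 -18.23 300.05] toolY 15.66 tilt 0.01 t 1.95 grip 0.607 F [ 0.2  -0.15 -0.41] T [ 0.019 -0.017 -0.03 ] q [-0.25  0.35  1.46 -0.    1.33 -0.52]
shift [ 2.58  1.7  63.05] yaw -0.44
```

>>> {"name": "move_arm", "arguments": {
  "series": [
    [[1,1,10],0,0.6],
    [[2.5,1.7,25],-0.4,0.6],
    [[2.5,1.7,42],-0.4,0.6],
    [[2.5,1.7,56],-0.4,0.6],
    [[2.5,1.7,63],-0.4,0.6],
    [[2.5,1.7,63],-0.4,0.6],
    [[2.5,1.7,63],-0.4,0.6]
  ]
}}

```text
time_s: 2.82
eef_pos: [540.6, -14.5, 237.4]
ee_rot: [0.0, 0.601, 0.8, 0.0]
force: [0.7, 0.3, -0.2]
grip_width: 0.596
```

>>> {"name": "move_arm", "arguments": {
  "series": [
    [[0,0,0],0,0.3],
    [[0,0,0],0,0.0],
    [[0,0,0],0,0.0],
    [[0,0,0],0,0.0],
    [[0,0,0],0,0.0],
    [[0,0,0],0,0.0]
  ]
}}

```text
time_s: 3.58
eef_pos: [540.5, -14.4, 237.0]
ee_rot: [0.0, 0.601, 0.8, 0.0]
force: [1.5, 0.9, 1.1]
grip_width: 0.13
```

```bash
python3 - <<'E'
from h import *
go(540,-15.3,287,16.1)
E
```

```text
pos [540.55 -14.41 237.02] toolY 16.17 tilt 0.03 t 3.58 grip 0.13 F [1.49 0.92 1.08] T [ 0.124 -0.311  0.011] q [-0.24  0.41  1.55  0.    1.19 -0.53]
shift [ -0.71  -0.75 -49.98] yaw 0.07
```

>>> {"name": "move_arm", "arguments": {
  "series": [
    [[0,0,0],0,0],
    [[0,0,-2],0,0],
    [[0,0,-6],0,0],
    [[0,0,-12],0,0],
    [[0,0,-20],0,0],
    [[0,0,-28],0,0],
    [[0,0,-35],0,0],
    [[0,0,-40],0,0],
    [[0,0,-40],0,0]
  ],
  "force": 70
}}

```text
time_s: 4.7
eef_pos: [540.5, -14.5, 277.2]
ee_rot: [0.0, 0.601, 0.8, 0.0]
force: [-0.3, 0.2, -4.2]
grip_width: 0.133
```

```bash
python3 - <<'E'
from h import *
# grip offset kept: tray held at current tcp minus (540.55-540.0, -14.4+15.35)
go(504.5+.5,320+.9,277,16.1)
p,d=ctrl.capture('scene')
cv2.imwrite('pics/scene2.png',cv2.resize(p[60:260,200:370],None,fx=3,fy=3,interpolation=cv2.INTER_CUBIC)[:,:,::-1])
p,d=ctrl.capture('top'); W=cloud('top',d);X,Y,Z=W.transpose(2,0,1)
cv2.imwrite('pics/top2.png',cv2.resize(p[130:290,180:330],None,fx=4,fy=4,interpolation=cv2.INTER_CUBIC)[:600,:,::-1])
m=(Z>165)&(Z<195)&(abs(X-540)<100)&(abs(Y+15)<100)
q=W[m]; print(len(q),cv2.minAreaRect(q[:,:2].astype(np.float32)))
A=np.c_[q[:,:2],np.ones(len(q))]; c=np.linalg.lstsq(A,q[:,2],rcond=None)[0]; print('plane',c, q[:,2].mean())
E
```

```text
pos [540.48 -14.49 277.23] toolY 16.17 tilt 0.03 t 4.7 grip 0.133 F [-0.33  0.25 -4.24] T [0.035 0.001 0.025] q [-0.24  0.37  1.49 -0.    1.28 -0.53]
shift [3.3201e+02 5.9300e+01 1.6000e-01] yaw 0.07
123 ((538.8538818359375, -15.68505859375), (111.19857025146484, 150.14622497558594), 16.24122428894043)
plane [-1.43355908e-02 -1.18372340e-02  1.90115763e+02] 182.6645013828426
```

View pics/scene2.png

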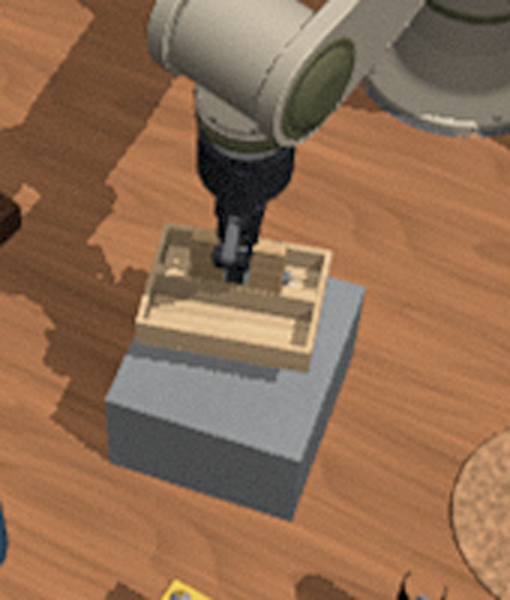

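View pics/top2.png

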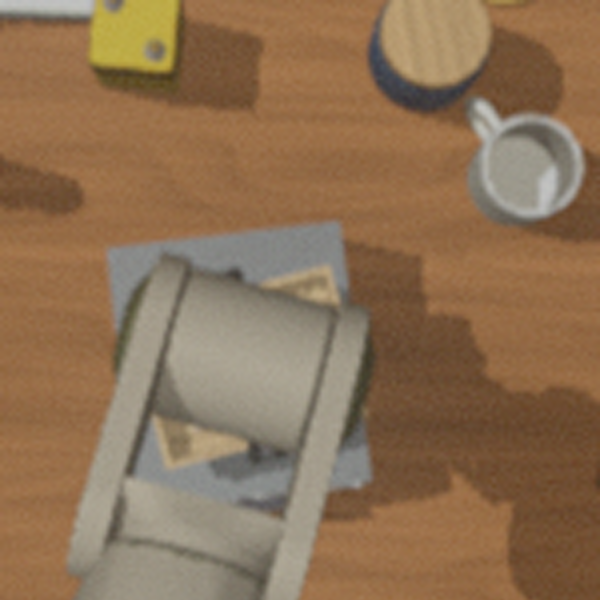

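Lifted and level, with the bulb still visible in the compartment at about (292,280) in the scene crop. Next I'll carry it over slowly.

>>> {"name": "move_arm", "arguments": {
  "series": [
    [[3,0.5,0],0,0],
    [[10,2,0],0,0],
    [[22,4,0],0,0],
    [[38,7,0],0,0],
    [[58,10,0],0,0],
    [[80,14,0],0,0],
    [[104,19,0],0,0],
    [[130,23,0],0,0],
    [[156,28,0],0,0],
    [[182,32.5,0],0,0]
  ]
}}

```text
time_s: 6.05
eef_pos: [520.3, 171.4, 276.9]
ee_rot: [-0.0, 0.6, 0.8, 0.0]
force: [0.1, 0.3, -4.8]
grip_width: 0.133
```

>>> {"name": "move_arm", "arguments": {
  "series": [
    [[26,4.6,0],0,0],
    [[50,9,0],0,0],
    [[73,13,0],0,0],
    [[94,17,0],0,0],
    [[112,20,0],0,0],
    [[127,23,0],0,0],
    [[138,25,0],0,0],
    [[146,26,0],0,0],
    [[149,26.7,0],0,0],
    [[150,26.8,0],0,0]
  ]
}}

```text
time_s: 7.3
eef_pos: [505.0, 320.8, 276.9]
ee_rot: [0.0, 0.601, 0.799, -0.0]
force: [-0.0, -0.7, -4.3]
grip_width: 0.132
```

```bash
python3 - <<'E'
from h import *
go(504.5+.5,320+.9,132,16.1)
p,d=ctrl.capture('scene')
W=cloud('scene',d);X,Y,Z=W.transpose(2,0,1)
cv2.imwrite('pics/scene3.png',cv2.resize(p[100:300,270:470],None,fx=3,fy=3,interpolation=cv2.INTER_CUBIC)[:600,:,::-1])
p,d=ctrl.capture('top'); W=cloud('top',d);X,Y,Z=W.transpose(2,0,1); np.savez('top3.npz',p=p,d=d)
cv2.imwrite('pics/top3.png',cv2.resize(p[160:310,80:290],None,fx=3.8,fy=3.8,interpolation=cv2.INTER_CUBIC)[:600,:,::-1])
m=(Z>165)&(Z<195)&(abs(X-505)<100)&(abs(Y-320)<100)
q=W[m]; print(len(q),cv2.minAreaRect(q[:,:2].astype(np.float32)))
E
```

```text
pos [505.   320.82 276.89] toolY 16.15 tilt 0.01 t 7.3 grip 0.132 F [-0.01 -0.68 -4.32] T [0.004 0.044 0.017] q [ 0.37  0.5   1.3  -0.    1.34  0.09]
shift [9.0000e-02 2.0000e-02 1.4489e+02] yaw 0.05
360 ((503.5852355957031, 319.4300537109375), (112.16195678710938, 151.40884399414062), 16.026121139526367)
```

View pics/scene3.png

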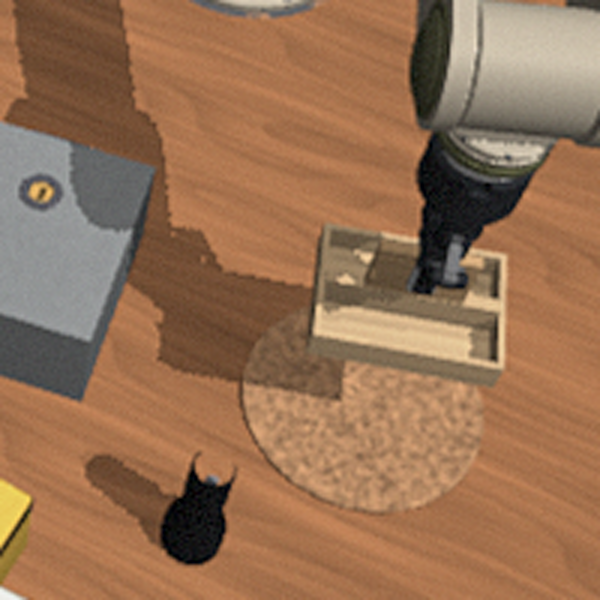

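View pics/top3.png

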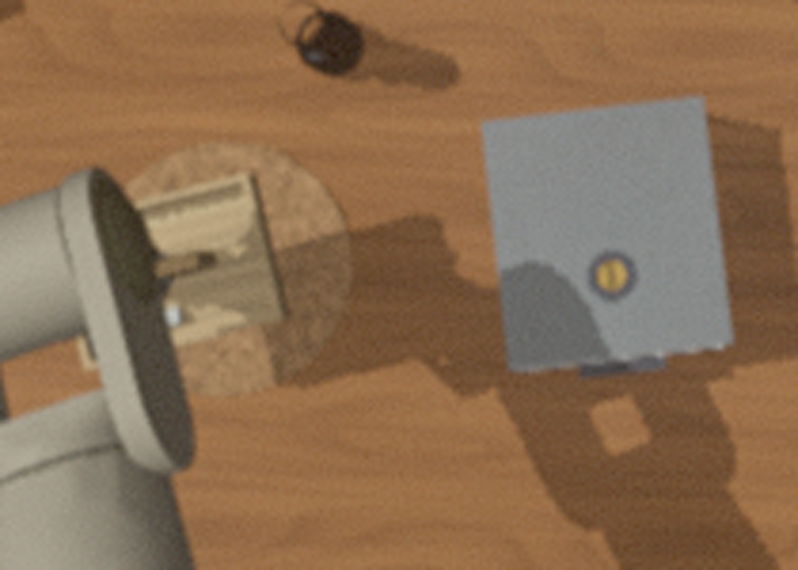

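The tray is over the mat with the bulb at (172,315), and the keyhole is exposed at (611,274) in the top crop. Now lowering.

>>> {"name": "move_arm", "arguments": {
  "series": [
    [[0,0,3],0,0],
    [[0,0,12],0,0],
    [[0,0,27],0,0],
    [[0,0,46],0,0],
    [[0,0,66],0,0],
    [[0,0,86],0,0],
    [[0,0,104],0,0],
    [[0,0,119],0,0],
    [[0,0,130],0,0],
    [[0,0,137],0,0]
  ]
}}

```text
time_s: 8.65
eef_pos: [504.9, 320.9, 139.3]
ee_rot: [-0.0, 0.601, 0.8, -0.0]
force: [0.2, -0.4, -4.5]
grip_width: 0.128
```

>>> {"name": "move_arm", "arguments": {
  "series": [
    [[0,0,2],0,0],
    [[0,0,4],0,0],
    [[0,0,5.5],0,0],
    [[0,0,6.5],0,0],
    [[0,0,7.2],0,0],
    [[0,0,7.7],0,0],
    [[0,0,8.0],0,0],
    [[0,0,8.0],0,0]
  ]
}}

```text
time_s: 9.65
eef_pos: [505.0, 321.0, 132.1]
ee_rot: [0.0, 0.601, 0.8, 0.0]
force: [-0.4, 0.7, -2.0]
grip_width: 0.132
```

>>> {"name": "move_arm", "arguments": {
  "series": [
    [[0,0,0.3],0,0],
    [[0,0,0.6],0,0],
    [[0,0,0.6],0,0.15],
    [[0,0,0.6],0,0.2],
    [[0,0,0.6],0,0.3],
    [[0,0,0.6],0,0.45],
    [[0,0,0.6],0,0.55],
    [[0,0,0.6],0,0.55],
    [[0,0,0.6],0,0.55]
  ]
}}

```text
time_s: 10.78
eef_pos: [504.9, 320.9, 131.3]
ee_rot: [0.0, 0.601, 0.8, 0.0]
force: [-0.6, 0.5, 0.2]
grip_width: 0.552
```

>>> {"name": "move_arm", "arguments": {
  "series": [
    [[0,0,-3],0,0.55],
    [[0,0,-10],0,0.55],
    [[0,0,-30],0,0.55],
    [[0,0,-60],0,0.55],
    [[0,0,-100],0,0.55],
    [[0,0,-140],0,0.55],
    [[0,0,-165],0,0.55],
    [[0,0,-168],0,0.55]
  ]
}}

```text
time_s: 11.78
eef_pos: [505.1, 321.1, 301.3]
ee_rot: [0.001, 0.601, 0.8, 0.002]
force: [1.2, 0.5, -0.3]
grip_width: 0.551
```

```bash
python3 - <<'E'
from h import *
go(477,-337,300,79.5)
p,d=ctrl.capture('scene'); np.savez('scene4.npz',p=p,d=d)
p2,d2=ctrl.capture('top'); np.savez('top4.npz',p=p2,d=d2)
cv2.imwrite('pics/s4.png',np.hstack([cv2.resize(p[150:270,350:450],(400,480),interpolation=cv2.INTER_CUBIC),cv2.resize(p2[190:270,95:175],(400,480),interpolation=cv2.INTER_CUBIC)])[:,:,::-1])
for n,d in(('scene',d),('top',d2)):
    W=cloud(n,d);X,Y,Z=W.transpose(2,0,1)
    m=(Z>33)&(Z<46)&(abs(X-505)<100)&(abs(Y-320)<100)
    q=W[m]; print(n,len(q),cv2.minAreaRect(q[:,:2].astype(np.float32)),q.mean(0))
E
```

```text
pos [505.14 321.06 301.27] toolY 16.17 tilt 0.21 t 11.78 grip 0.551 F [ 1.21  0.52 -0.26] T [-0.043  0.034  0.008] q [0.37 0.48 1.27 0.   1.39 0.09]
shift [-6.2419e+02 -2.1030e+02  2.9000e-01] yaw -63.33
scene 659 ((507.63134765625, 320.22576904296875), (118.0374526977539, 150.9587860107422), 16.187299728393555) [509.77491012 321.58428879  38.94660626]
top 235 ((506.10101318359375, 310.179931640625), (112.02954864501953, 132.42965698242188), 16.185699462890625) [512.56479003 288.90604821  39.40456122]
```

View pics/s4.png

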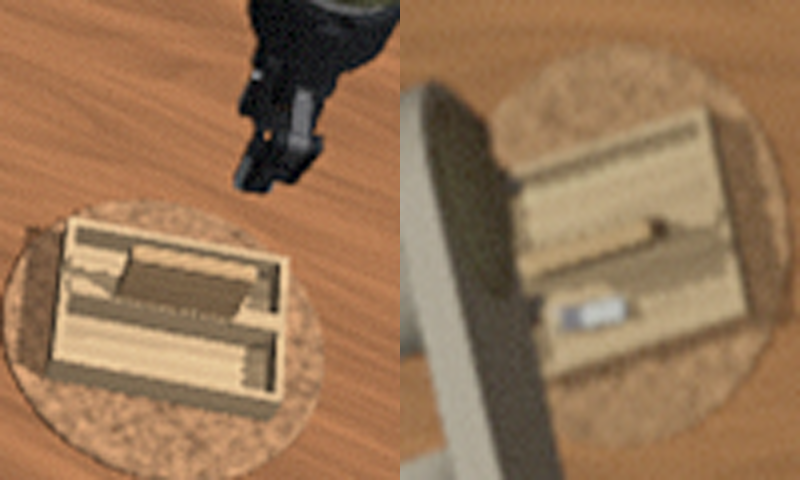

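The tray stands flat and centred on the mat, and the bulb is in it at (592,312) in the right crop. Now for the keyhole and unit, measured from both cameras.

```bash
python3 - <<'E'
from h import *
ims=[]
for n,(x0,y0,x1,y1) in {'top':(225,220,260,250),'scene':(265,145,300,175)}.items():
    z=np.load(n+'4.npz'); p=z['p'].astype(int); W=cloud(n,z['d']); X,Y,Z=W.transpose(2,0,1)
    r,g,b=p.transpose(2,0,1)
    br=(r-b>50)&(abs(X-505)<40)&(abs(Y+10)<40)&(Z>95)&(Z<125)
    v,u=np.nonzero(br); print(n,'brass px',len(u),u.mean(),v.mean(),W[br].mean(0), np.ptp(u),np.ptp(v))
    m,R,t,f=cam(n)
    ray=np.array([(u.mean()-m['cx'])/f,(v.mean()-m['cy'])/f,1]); 
    o=-R.T@t; dd=R.T@ray; print(' at z=110:',o+dd*(110-o[2])/dd[2])
    un=(abs(Z-110)<4)&(abs(X-540)<120)&(abs(Y+10)<130)
    print(' unit',cv2.minAreaRect(W[un][:,:2].astype(np.float32)),np.median(Z[un]))
    rim=(Z>111.5)&(Z<117)&(abs(X-505)<40)&(abs(Y+10)<40); print(' rim',rim.sum(),W[rim].mean(0),cv2.minAreaRect(W[rim][:,:2].astype(np.float32)))
    # gray darker pixels : rim
    cx,cy=int(u.mean()),int(v.mean())
    c=z['p'][cy-14:cy+15,cx-14:cx+15,::-1]; ims.append(cv2.resize(c,(400,400),interpolation=cv2.INTER_NEAREST)); print(cx,cy)
cv2.imwrite('pics/kh.png',np.hstack(ims))
E
```

```text
top brass px 36 240.55555555555554 231.80555555555554 [508.96079591 -12.36174627 109.09566146] 7 6
 at z=110: [508.96882    -12.36561084 110.        ]
 unit ((540.5736694335938, -8.08551025390625), (202.33506774902344, 179.99754333496094), 8.233532905578613) 109.5719010069293
 rim 164 [506.09810433  -9.69659028 113.07033542] ((505.41961669921875, -10.64883804321289), (78.62811279296875, 79.14708709716797), 1.3209491968154907)
240 231
scene brass px 38 283.2631578947368 163.47368421052633 [506.71328873 -13.36045431 107.66183882] 7 5
 at z=110: [508.30821383 -12.67222361 110.        ]
 unit ((545.8199462890625, -7.253326416015625), (205.09983825683594, 180.59725952148438), 8.222635269165039) 109.40620177751991
 rim 139 [505.98014461  -8.86804275 112.85010248] ((505.21417236328125, -9.717742919921875), (78.5898666381836, 78.20660400390625), 0.703130841255188)
283 163
```

View pics/kh.png

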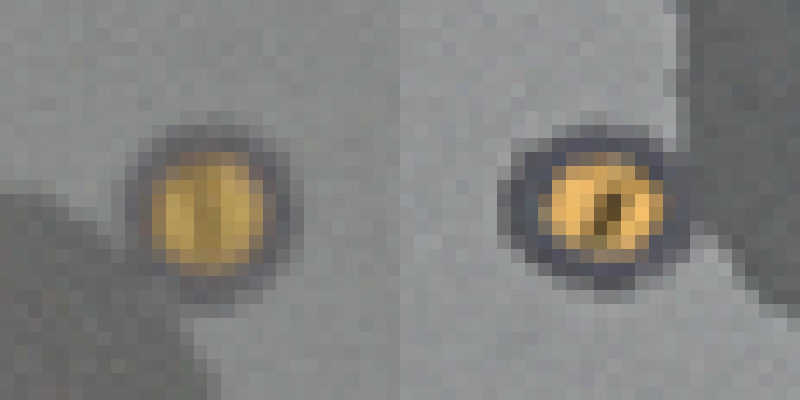

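>>> {"name": "move_arm", "arguments": {
  "series": [
    [[-25,-8,0],-3,0.55],
    [[-80,-27,0],-9,0.55],
    [[-135,-45,0],-15,0.55],
    [[-190,-64,0],-21,0.55],
    [[-245,-82,0],-27,0.55],
    [[-300,-101,0],-33,0.55],
    [[-355,-119,0],-39,0.55],
    [[-410,-138,0],-45,0.55],
    [[-465,-156,0],-51,0.55],
    [[-520,-175,0],-57,0.55]
  ],
  "force": 20
}}

```text
time_s: 13.12
eef_pos: [481.0, -229.0, 297.9]
ee_rot: [-0.001, 0.145, 0.989, 0.001]
force: [0.6, 0.6, 0.2]
grip_width: 0.551
```

```bash
python3 - <<'E'
from h import *
go(476.5,-337.7,190,79.5)
E
```

```text
pos [ 480.98 -228.97  297.92] toolY 73.35 tilt 0.13 t 13.12 grip 0.551 F [0.55 0.62 0.16] T [ 0.033 -0.044 -0.029] q [-0.66  0.34  1.48  0.    1.33 -1.94]
shift [ -27.08 -105.56  107.77] yaw -6.15
```

>>> {"name": "move_arm", "arguments": {
  "series": [
    [[-13,-52,0],-3,0.55],
    [[-24,-95,30],-6,0.55],
    [[-27,-105.5,75],-6.2,0.55],
    [[-27,-105.5,108],-6.2,0.55],
    [[-27,-105.5,108],-6.2,0.5],
    [[-27,-105.5,108],-6.2,0.5]
  ]
}}

```text
time_s: 13.88
eef_pos: [477.2, -336.1, 192.3]
ee_rot: [0.0, 0.092, 0.996, -0.0]
force: [0.6, -0.3, 0.0]
grip_width: 0.501
```

```bash
python3 - <<'E'
from h import *
go(476.5,-337.7,190,79.5)
p,d=ctrl.capture('scene'); np.savez('scene5.npz',p=p,d=d)
p2,d2=ctrl.capture('top'); np.savez('top5.npz',p=p2,d=d2)
cv2.imwrite('pics/s5.png',np.hstack([cv2.resize(p[80:160,160:225],(390,480),interpolation=cv2.INTER_CUBIC),cv2.resize(p2[210:280,300:365],(390,480),interpolation=cv2.INTER_CUBIC)])[:,:,::-1])
E
```

```text
pos [ 477.24 -336.11  192.28] toolY 79.39 tilt 0.07 t 13.88 grip 0.501 F [ 0.59 -0.31  0.02] T [-0.052 -0.034 -0.009] q [-0.81  0.54  1.46 -0.    1.14 -2.2 ]
shift [ 0.43 -1.7   2.28] yaw -0.11
```

View pics/s5.png

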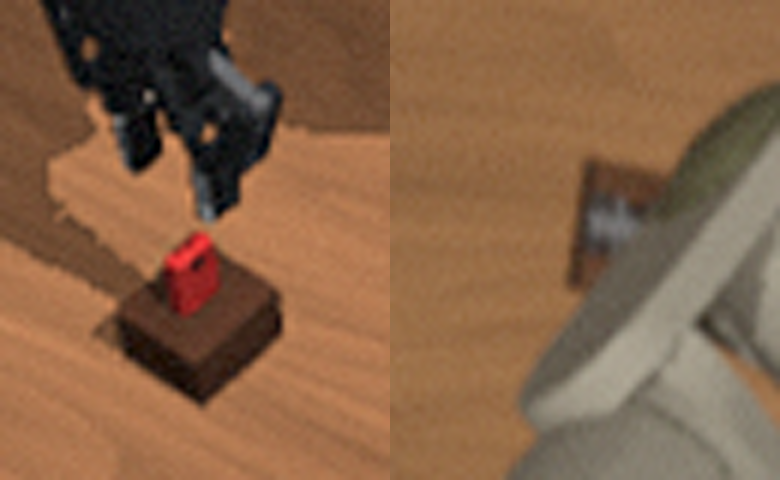

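>>> {"name": "move_arm", "arguments": {
  "series": [
    [[0.3,-1.6,12],0,0.5],
    [[0.3,-1.6,32],0,0.5],
    [[0.3,-1.6,54],0,0.5],
    [[0.3,-1.6,70],0,0.5],
    [[0.3,-1.6,76],0,0.5],
    [[0.3,-1.6,76],0,0.5]
  ]
}}

```text
time_s: 14.72
eef_pos: [476.4, -337.6, 115.3]
ee_rot: [0.0, 0.093, 0.996, 0.0]
force: [-0.0, 0.8, 0.6]
grip_width: 0.5
```

```bash
python3 - <<'E'
from h import *
go(476.5,-337.7,116,79.5)
p,d=ctrl.capture('scene'); np.savez('scene6.npz',p=p,d=d)
p2,d2=ctrl.capture('top'); np.savez('top6.npz',p=p2,d=d2)
cv2.imwrite('pics/s6.png',np.hstack([cv2.resize(p[90:160,160:225],(390,420),interpolation=cv2.INTER_CUBIC),cv2.resize(p2[210:280,300:365],(390,420),interpolation=cv2.INTER_CUBIC)])[:,:,::-1])
E
```

```text
pos [ 476.4  -337.63  115.33] toolY 79.37 tilt 0.0 t 14.72 grip 0.5 F [-0.02  0.8   0.62] T [-0.056 -0.012 -0.013] q [-0.82  0.65  1.52  0.    0.98 -2.2 ]
shift [-0.11 -0.06 -0.67] yaw -0.13
```

View pics/s6.png

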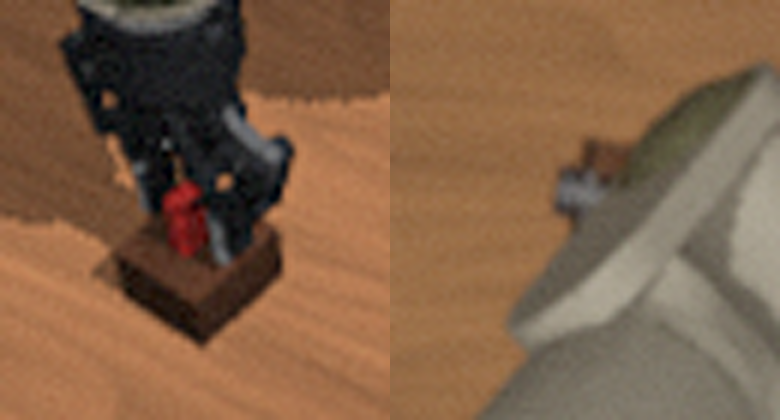

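The fingers straddle the red head, which is at (183,218) in the left crop. Closing now.

>>> {"name": "move_arm", "arguments": {
  "series": [
    [[0,0,0],0,0.3],
    [[0,0,0],0,0.2],
    [[0,0,0],0,0],
    [[0,0,0],0,0],
    [[0,0,0],0,0],
    [[0,0,0],0,0]
  ],
  "force": 20
}}

```text
time_s: 15.58
eef_pos: [476.4, -337.6, 115.6]
ee_rot: [0.0, 0.093, 0.996, -0.0]
force: [-1.2, 0.7, 4.7]
grip_width: 0.137
```

```bash
python3 - <<'E'
from h import *
go(476.5,-337.7,116,79.5)
E
```

```text
pos [ 476.42 -337.6   115.57] toolY 79.37 tilt 0.02 t 15.57 grip 0.137 F [-1.18  0.67  4.72] T [0.141 0.201 0.015] q [-0.82  0.64  1.52  0.    0.98 -2.2 ]
shift [-0.09 -0.09 -0.43] yaw -0.13
```

>>> {"name": "move_arm", "arguments": {
  "series": [
    [[0,0,0],0,0],
    [[0,0,0],0,0],
    [[0,0,-4],0,0],
    [[0,0,-12],0,0],
    [[0,0,-24],0,0],
    [[0,0,-40],0,0],
    [[0,0,-65],0,0],
    [[0,0,-100],0,0],
    [[0,0,-115],0,0],
    [[0,0,-115],0,0]
  ],
  "force": 70
}}

```text
time_s: 16.82
eef_pos: [476.5, -337.6, 231.1]
ee_rot: [0.001, 0.093, 0.996, -0.001]
force: [0.4, 0.0, -0.8]
grip_width: 0.132
```

```bash
python3 - <<'E'
from h import *
go(508.3,-12.6,230,98.2)
p,d=ctrl.capture('scene'); np.savez('scene7.npz',p=p,d=d)
p2,d2=ctrl.capture('top'); np.savez('top7.npz',p=p2,d=d2)
cv2.imwrite('pics/s7.png',cv2.resize(p[60:160,140:240],(600,600),interpolation=cv2.INTER_CUBIC)[:,:,::-1])
E
```

```text
pos [ 476.45 -337.62  231.05] toolY 79.37 tilt 0.1 t 16.82 grip 0.132 F [ 0.4   0.02 -0.78] T [-0.043  0.023 -0.022] q [-0.82  0.5   1.42 -0.    1.22 -2.2 ]
shift [ 28.65 325.32   0.69] yaw -18.83
```

View pics/s7.png

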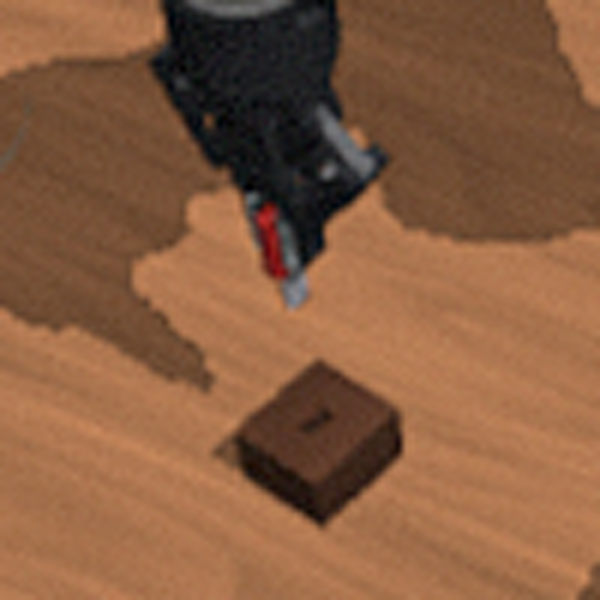

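The key is out and held. The empty slot shows at (317,418) in the crop, so I can use it to find the key's offset in the grip.

```bash
python3 - <<'E'
from h import *
z=np.load('scene7.npz'); p=z['p'].astype(int)
m,R,t,f=cam('scene')
def ray(u,v,zz):
    r=R.T@np.array([(u-m['cx'])/f,(v-m['cy'])/f,1]); o=-R.T@t; return o+r*(zz-o[2])/r[2]
g=p.sum(2); sub=g[120:140,182:206]
print(sub)
# slot dark within top face
W=cloud('scene',z['d'])
bg=np.median(g[126:136,186:199]); print(bg)
w=np.clip(bg-12-g,0,None); mm=np.zeros_like(w); mm[125:134,188:198]=1; w=w*mm
v,u=np.mgrid[0:384,0:512]; U,V=(w*u).sum()/w.sum(),(w*v).sum()/w.sum(); print(U,V,ray(U,V,36))
# stand top face corners by crop: left(235,435) top(320,360) right(402,412) 
for c in [(235,437),(320,360),(402,412),(318,480)]:
    print(c,ray(140+c[0]/6-.5,60+c[1]/6-.5,36).round(1))
E
```

```text
[[371 368 364 367 351 358 349 364 373 343 240 193 290 358 380 378 369 390
  395 387 391 392 411 398]
 [348 378 371 368 376 363 367 359 303 203 165 152 175 245 314 375 383 362
  382 381 389 395 387 402]
 [349 359 361 372 380 379 369 287 203 168 150 163 161 134 168 287 361 385
  386 376 372 372 385 389]
 [366 365 346 363 373 354 274 189 164 151 174 171 169 164 179 147 237 322
  353 379 390 380 371 376]
 [376 368 365 373 315 234 162 154 163 175 169 175 179 191 181 167 158 175
  255 341 387 400 403 381]
 [368 380 383 377 243 175 163 170 177 170 162 178 188 179 184 187 189 171
  170 209 298 347 388 387]
 [365 387 340 269 187 173 162 159 172 174 185 167 186 185 180 192 187 194
  184 174 198 239 316 365]
 [367 327 225 159 163 157 157 167 174 189 164 162 181 203 186 182 187 194
  194 196 188 182 221 289]
 [288 195 159 173 150 169 186 176 179 190 172 138 124 182 185 188 188 196
  184 204 197 189 205 181]
 [176 157 166 174 178 170 173 191 187 165 150 123  81 140 178 187 182 192
  210 182 210 206 186 135]
 [167 176 180 170 165 173 179 175 149 112  96 128 142 177 192 177 206 184
  193 197 222 18
[... 441 characters left out ...]
184 171 175 174 198 175 189 203 217 201 160 142
  103 124 109 138 133  79]
 [ 78  66  87  82 164 177 183 187 187 188 183 214 190 199 204 155 132 125
  128 130 123  98 109 148]
 [ 57  80  99  58 102 166 181 185 178 196 186 208 210 179 168 133 110 124
  111 117 113  91 146 287]
 [ 64  51  98  92  50  73  92 150 196 202 206 207 197 145 118 106 107 127
  110  98 100 139 293 382]
 [ 65  76  53  75  76  64  52  87 162 199 202 180 151 117 110 124 128 110
  128  88 151 293 367 370]]
179.5
192.21076573161486 129.49962092494314 [ 477.22634592 -338.15080789   36.        ]
(235, 437) [ 506.6 -368.3   36. ]
(320, 360) [ 442.1 -358.4   36. ]
(402, 412) [ 451.6 -302.6   36. ]
(318, 480) [ 510. -316.   36.]
```

>>> {"name": "move_arm", "arguments": {
  "series": [
    [[2,20,-8],-1,0],
    [[6,60,-14],-4,0],
    [[10,110,-14],-7,0],
    [[14,160,-14],-10,0],
    [[19,210,-14],-13,0],
    [[23,255,-14],-16,0],
    [[26,295,-14],-18,0],
    [[28,318,-14],-18.8,0],
    [[28.5,325,-14],-18.8,0],
    [[28.5,325,-14],-18.8,0]
  ]
}}

```text
time_s: 18.18
eef_pos: [508.1, -12.7, 244.2]
ee_rot: [-0.0, -0.071, 0.997, 0.0]
force: [-0.3, -0.2, -0.6]
grip_width: 0.132
```

```bash
python3 - <<'E'
from h import *
go(508,-12.4,230,98.2)
p,d=ctrl.capture('scene'); np.savez('scene8.npz',p=p,d=d)
p2,d2=ctrl.capture('top'); np.savez('top8.npz',p=p2,d=d2)
go(508,-12.4,230,98.2)
cv2.imwrite('pics/s8.png',np.hstack([cv2.resize(p[120:180,255:305],(400,480),interpolation=cv2.INTER_CUBIC),cv2.resize(p2[205:255,215:265],(400,480),interpolation=cv2.INTER_CUBIC)])[:,:,::-1])
E
```

```text
pos [508.07 -12.67 244.19] toolY 98.2 tilt 0.02 t 18.18 grip 0.132 F [-0.27 -0.19 -0.65] T [ 0.042  0.02  -0.016] q [-0.26  0.33  1.63 -0.    1.18 -1.97]
shift [ 0.03  0.27 14.19] yaw -0.0
pos [508.18 -13.48 244.22] toolY 98.12 tilt 0.01 t 18.27 grip 0.131 F [ 0.19  0.08 -0.01] T [-0.002  0.041 -0.003] q [-0.26  0.33  1.63 -0.    1.18 -1.97]
shift [ 0.02  1.1  14.22] yaw -0.08
```

View pics/s8.png

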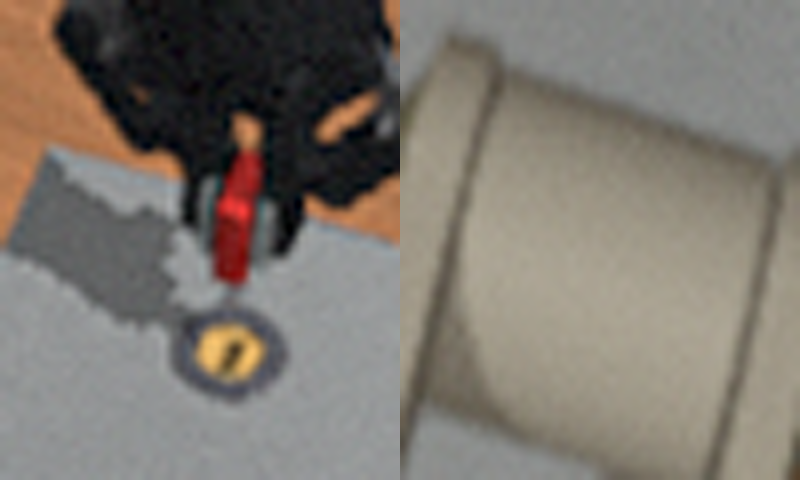

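```bash
cat > fit.py <<'E'
from h import *
from scipy.optimize import minimize
S=12
def proj(n,P):
    m,R,t,f=cam(n); c=P@R.T+t; return np.c_[f*c[:,0]/c[:,2]+m['cx'],f*c[:,1]/c[:,2]+m['cy']]
def cover(n,P,box):
    x0,y0,x1,y1=box; q=proj(n,P); q=((q-[x0,y0]+.5)*S*16-8).round().astype(np.int32)
    im=np.zeros(((y1-y0)*S,(x1-x0)*S),np.uint8); cv2.fillPoly(im,[q],255,shift=4)
    return cv2.resize(im,(x1-x0,y1-y0),interpolation=cv2.INTER_AREA)/255.
a=np.linspace(0,2*np.pi,72,endpoint=False); C=np.c_[np.cos(a),np.sin(a),0*a]
def fit(n,img,slot=True):
    best=None
    q=proj(n,np.array([[507.,-12.5,112]]))[0].astype(int); box=(q[0]-10,q[1]-9,q[0]+11,q[1]+10)
    im=img[box[1]:box[3],box[0]:box[2]].astype(float)
    th=np.radians(8.2); ux=np.array([np.cos(th),np.sin(th),0]);uy=np.array([-ux[1],ux[0],0])
    def cost(x,full=False):
        c=np.array([x[0],x[1],113.])
        o=cover(n,c+20*C,box); i=cover(n,c+11.5*C,box); b=np.minimum(i,cover(n,c-[0,0,3]+11.5*C,box))
        s=cover(n,np.array([c-[0,0,3]+sx*8*ux+sy*2.8*uy for sx,sy in((1,1),(1,-1),(-1,-1),(-1,1))]),box) if slot else 0*o
        w=((cover(n,c+23*C,box))>.5)
        B=np.stack([1-o,o-i,i-b,np.clip(b-s,0,1),np.minimum(s,b)],-1)[w]; y=im[w]
        k=np.linalg.lstsq(B,y,rcond=1e-3)[0]; e=np.abs(y-B@k); 
        if full: print(k.round())
        return e.mean()
    r=min((minimize(cost,[x,y],method='Nelder-Mead',options=dict(initial_simplex=[[x,y],[x+1.5,y],[x,y+1.5]],xatol=.02,fatol=1e-4)) for x in(506,509) for y in(-14,-11)),key=lambda r:r.fun)
    cost(r.x,True)
    print(n,r.x.round(2),round(r.fun,2)); return r.x
E
python3 - <<'E'
from fit import *
for n in('scene','top'):
  for k in (4,5,6):
    for sl in(True,False): fit(n,np.load(f'{n}{k}.npz')['p'],sl)
fit('scene',np.load('scene8.npz')['p'])
E
```

```text
[[135. 138. 138.]
 [ 89.  89.  96.]
 [168. 130.  75.]
 [216. 171.  99.]
 [114.  93.  55.]]
scene [510.47 -11.7 ] 9.59
[[138. 140. 140.]
 [ 89.  89.  95.]
 [204. 157.  85.]
 [185. 147.  87.]
 [  0.   0.   0.]]
scene [510.97 -12.13] 11.91Traceback (most recent call last):
  File "<stdin>", line 4, in <module>
  File "fit.py", line 25, in fit
    r=min((minimize(cost,[x,y],method='Nelder-Mead',options=dict(initial_simplex=[[x,y],[x+1.5,y],[x,y+1.5]],xatol=.02,fatol=1e-4)) for x in(506,509) for y in(-14,-11)),key=lambda r:r.fun)
  File "fit.py", line 25, in <genexpr>
    r=min((minimize(cost,[x,y],method='Nelder-Mead',options=dict(initial_simplex=[[x,y],[x+1.5,y],[x,y+1.5]],xatol=.02,fatol=1e-4)) for x in(506,509) for y in(-14,-11)),key=lambda r:r.fun)
           ~~~~~~~~^^^^^^^^^^^^^^^^^^^^^^^^^^^^^^^^^^^^^^^^^^^^^^^^^^^^^^^^^^^^^^^^^^^^^^^^^^^^^^^^^^^^^^^^^^^^^^^^^^^^^^^^^^^^^^^^
    res = _minimize_neldermead(fun, x0, args, callback, bounds=bounds,
                               **options)
    fxc = func(xc)
    fx = function(np.copy(x), *(wrapper_args + args))
  File "fit.py", line 19, in cost
    s=cover(n,np.array([c-[0,0,3]+sx*8*ux+sy*2.8*uy for sx,sy in((1,1),(1,-1),(-1,-1),(-1,1))]),box) if slot else 0*o
      ~~~~~^^^^^^^^^^^^^^^^^^^^^^^^^^^^^^^^^^^^^^^^^^^^^^^^^^^^^^^^^^^^^^^^^^^^^^^^^^^^^^^^^^^^^^^^^
  File "fit.py", line 7, in cover
    x0,y0,x1,y1=box; q=proj(n,P); q=((q-[x0,y0]+.5)*S*16-8).round().astype(np.int32)
                       ~~~~^^^^^
  File "fit.py", line 5, in proj
    m,R,t,f=cam(n); c=P@R.T+t; return np.c_[f*c[:,0]/c[:,2]+m['cx'],f*c[:,1]/c[:,2]+m['cy']]
            ~~~^^^
  File "h.py", line 4, in cam
    m=ctrl.camera_model(n); R=cv2.Rodrigues(np.array(m['rvec'],float))[0]; t=np.array(m['tvec'],float).ravel()
ValueError: time passes only in moves, steps and waits
```

```bash
python3 - <<'E'
from rig import ctrl
import pickle
pickle.dump({n:{k:v for k,v in ctrl.camera_model(n).items()} for n in('scene','top')},open('cams.pkl','wb'))
E
sed -i "s/m=ctrl.camera_model(n);/m=CM[n];/; 2a import pickle; CM=pickle.load(open('cams.pkl','rb'))" h.py
cat h.py | head -8
python3 - <<'E'
from fit import *
for n in('scene','top'):
  for k in (4,6):
    for sl in(True,False): fit(n,np.load(f'{n}{k}.npz')['p'],sl)
fit('scene',np.load('scene8.npz')['p'])
z=np.load('scene4.npz')['p'].astype(int)
print(z[153:175,274:294].sum(2))
E
```

```text
import numpy as np, cv2
from rig import ctrl
import pickle; CM=pickle.load(open('cams.pkl','rb'))
def cam(n):
    m=CM[n]; R=cv2.Rodrigues(np.array(m['rvec'],float))[0]; t=np.array(m['tvec'],float).ravel()
    f=192/np.tan(np.radians(m['fov_y']/2)); return m,R,t,f
def cloud(n,d):
    m,R,t,f=cam(n); v,u=np.mgrid[0:384,0:512]
[[135. 138. 138.]
 [ 89.  89.  96.]
 [168. 130.  75.]
 [216. 171.  99.]
 [114.  93.  55.]]
scene [510.47 -11.7 ] 9.59
[[138. 140. 140.]
 [ 89.  89.  95.]
 [204. 157.  85.]
 [185. 147.  87.]
 [  0.   0.   0.]]
scene [510.97 -12.13] 11.91
[[146. 149. 149.]
 [ 89.  90.  96.]
 [183. 139.  75.]
 [216. 172. 101.]
 [116.  94.  55.]]
scene [510.81 -11.79] 7.95
[[146. 149. 149.]
 [ 89.  90.  96.]
 [205. 157.  85.]
 [187. 149.  87.]
 [  0.   0.   0.]]
scene [510.88 -12.04] 10.07
[[126. 128. 128.]
 [104. 101. 100.]
 [ 84. -22. -95.]
 [170. 142.  86.]
 [146. 121.  72.]]
top [507.86 -12.53] 5.62
[[126. 128. 128.]
 [104. 101. 100.]
 [164.  50. -44.]
 [164. 137.  83.]
 [  0.   0.   0.]]
top [507.85 -12.53] 6.39
[[ 130.  133.  132.]
 [ 104.  100.  100.]
 [ 202.   48. -125.]
 [ 1
[... 1467 characters left out ...]
 404 412
  314 275]
 [444 455 456 401 270 228 255 289 312 364 355 344 297 266 309 343 446 482
  414 321]
 [439 434 450 461 409 327 257 248 251 265 253 252 309 310 377 457 465 462
  480 350]
 [444 447 447 455 451 443 384 332 315 249 254 280 384 403 427 461 462 466
  452 403]
 [445 444 456 441 441 450 452 430 433 378 376 398 444 460 453 456 445 453
  455 468]
 [434 444 442 437 428 442 448 462 466 458 469 461 461 456 442 458 457 454
  460 448]
 [447 444 435 439 435 436 440 451 460 442 452 440 451 453 447 443 452 450
  448 441]
 [439 440 428 424 422 438 445 441 445 433 448 442 444 446 459 451 450 457
  457 463]
 [447 436 427 427 439 443 449 444 438 444 437 441 449 452 456 451 453 444
  451 453]]
```

```bash
python3 - <<'E'
from h import *
go(509.6,-11.8,224,98.2)
E
```

```text
pos [508.18 -13.48 244.22] toolY 98.12 tilt 0.01 t 18.27 grip 0.131 F [ 0.19  0.08 -0.01] T [-0.002  0.041 -0.003] q [-0.26  0.33  1.63 -0.    1.18 -1.97]
shift [-1.65  1.47 20.22] yaw -0.08
```

>>> {"name": "move_arm", "arguments": {
  "series": [
    [[-0.7,0.5,4],0,0],
    [[-1.4,1,10],0,0],
    [[-1.4,1,16],0,0],
    [[-1.4,1,20],0,0],
    [[-1.4,1,20],0,0],
    [[-1.4,1,20],0,0]
  ]
}}

```text
time_s: 19.02
eef_pos: [509.6, -11.7, 224.4]
ee_rot: [0.0, -0.071, 0.997, -0.0]
force: [0.3, 0.1, -0.6]
grip_width: 0.131
```

```bash
python3 - <<'E'
from h import *
go(509.6,-11.8,224,98.2)
p,d=ctrl.capture('scene'); np.savez('scene9.npz',p=p,d=d)
go(509.6,-11.8,224,98.2)
cv2.imwrite('pics/s9.png',np.hstack([cv2.resize(p[130:180,260:305],(540,600),interpolation=cv2.INTER_CUBIC)])[:,:,::-1])
E
```

```text
pos [509.62 -11.67 224.45] toolY 98.17 tilt 0.02 t 19.02 grip 0.131 F [ 0.32  0.14 -0.56] T [-0.03  -0.015  0.024] q [-0.25  0.36  1.66  0.    1.13 -1.97]
shift [ 0.03 -0.12  0.45] yaw -0.03
pos [509.61 -11.69 224.47] toolY 98.17 tilt 0.02 t 19.07 grip 0.13 F [0.27 0.41 0.63] T [ 0.019 -0.019  0.043] q [-0.25  0.36  1.66 -0.    1.13 -1.97]
shift [ 0.03 -0.1   0.47] yaw -0.03
```

View pics/s9.png

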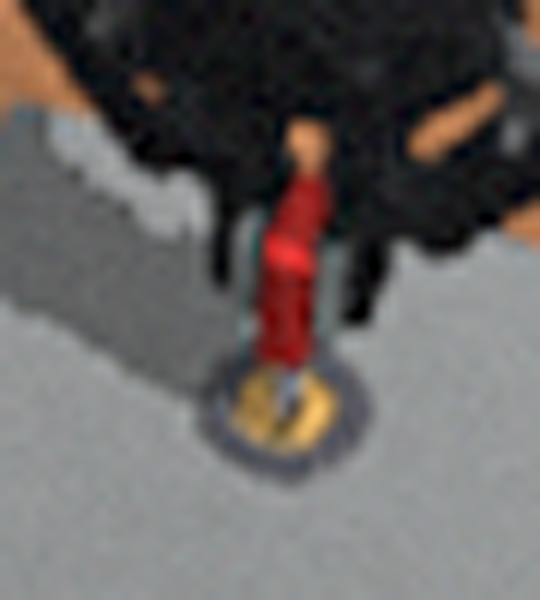

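The blade at (290,390) lines up with the dark slot at (283,425). I'll feel downward.

>>> {"name": "move_arm", "arguments": {
  "series": [
    [[0,0,2],0,0],
    [[0,0,4],0,0],
    [[0,0,5],0,0],
    [[0,0,6],0,0],
    [[0,0,6.5],0,0],
    [[0,0,7],0,0],
    [[0,0,7.5],0,0]
  ]
}}

```text
time_s: 19.95
eef_pos: [509.5, -11.7, 216.8]
ee_rot: [0.0, -0.071, 0.997, 0.0]
force: [-0.3, -0.2, -0.9]
grip_width: 0.133
```

```bash
python3 - <<'E'
from h import *
go(509.6,-11.8,217,98.2)
E
```

```text
pos [509.54 -11.68 216.77] toolY 98.17 tilt 0.0 t 19.95 grip 0.133 F [-0.29 -0.2  -0.89] T [-0.003 -0.001  0.034] q [-0.25  0.37  1.66  0.    1.11 -1.97]
shift [-0.04 -0.13 -0.23] yaw -0.03
```

>>> {"name": "move_arm", "arguments": {
  "series": [
    [[0,0,0.5],0,0],
    [[0,0,1],0,0],
    [[0,0,1.5],0,0],
    [[0,0,2],0,0],
    [[0,0,2],0,0]
  ]
}}

```text
time_s: 20.58
eef_pos: [509.4, -11.8, 214.7]
ee_rot: [-0.0, -0.071, 0.997, -0.0]
force: [-1.0, -2.0, -0.1]
grip_width: 0.132
```

```bash
python3 - <<'E'
from h import *
go(509.6,-11.8,215,98.2)
E
```

```text
pos [509.42 -11.79 214.69] toolY 98.17 tilt 0.03 t 20.57 grip 0.132 F [-1.04 -2.03 -0.06] T [-0.29   0.135  0.03 ] q [-0.25  0.37  1.67 -0.    1.11 -1.97]
shift [-0.17 -0.04 -0.31] yaw -0.03
```

The tip seems to be in the slot mouth, with a light side contact toward −y. I'll shift to ease it and continue.

>>> {"name": "move_arm", "arguments": {
  "series": [
    [[0.2,-0.4,0],0,0],
    [[0.2,-0.5,1],0,0],
    [[0.2,-0.5,2],0,0],
    [[0.2,-0.5,3],0,0],
    [[0.2,-0.5,3],0,0]
  ]
}}

```text
time_s: 21.2
eef_pos: [509.3, -12.1, 211.6]
ee_rot: [-0.0, -0.071, 0.997, 0.0]
force: [-1.6, -0.0, -1.5]
grip_width: 0.133
```

```bash
python3 - <<'E'
from h import *
go(509.6,-11.8,211,98.2)
E
```

```text
pos [509.33 -12.15 211.64] toolY 98.17 tilt 0.02 t 21.2 grip 0.133 F [-1.57 -0.02 -1.52] T [-0.     0.173  0.028] q [-0.25  0.37  1.67  0.    1.1  -1.97]
shift [-0.32  0.31  0.64] yaw -0.03
```

>>> {"name": "move_arm", "arguments": {
  "series": [
    [[0.5,0,0],0,0],
    [[0.5,0,1],0,0],
    [[0.5,0,2],0,0],
    [[0.5,0,3],0,0],
    [[0.5,0,3.5],0,0],
    [[0.5,0,4],0,0],
    [[0.5,0,4],0,0]
  ]
}}

```text
time_s: 22.08
eef_pos: [509.3, -12.9, 208.2]
ee_rot: [0.001, -0.071, 0.997, -0.001]
force: [0.2, -5.9, 3.9]
grip_width: 0.131
```

```bash
python3 - <<'E'
from h import *
go(509.6,-11.8,207,98.2)
E
```

```text
pos [509.26 -12.91 208.2 ] toolY 98.17 tilt 0.12 t 22.07 grip 0.131 F [ 0.21 -5.95  3.88] T [-1.148 -0.043 -0.031] q [-0.26  0.38  1.68 -0.    1.09 -1.97]
shift [-0.49  1.05  1.2 ] yaw -0.03
```

>>> {"name": "move_arm", "arguments": {
  "series": [
    [[0,-1,1],2,0],
    [[0,-1,2],-2,0],
    [[0,-1,2.5],2,0],
    [[0,-1,3],-2,0],
    [[0,1,3],2,0],
    [[0,1,3],-2,0],
    [[0,0,3],0,0]
  ],
  "force": 90
}}

```text
time_s: 22.95
eef_pos: [509.0, -12.5, 204.6]
ee_rot: [0.0, -0.071, 0.997, -0.0]
force: [0.2, -2.5, 0.2]
grip_width: 0.121
```

```bash
python3 - <<'E'
from h import *
go(509.6,-11.8,205,98.2)
E
```

```text
pos [508.99 -12.47 204.64] toolY 98.11 tilt 0.01 t 22.95 grip 0.121 F [ 0.21 -2.54  0.2 ] T [-0.365 -0.169 -0.054] q [-0.25  0.38  1.68 -0.    1.08 -1.97]
shift [-0.7   0.58 -0.36] yaw -0.09
```

The first pin has given way. Continuing to the second.

>>> {"name": "move_arm", "arguments": {
  "series": [
    [[0,-0.4,1],0,0],
    [[0,-0.4,2],0,0],
    [[0,-0.4,3],0,0],
    [[0,-0.4,4],0,0],
    [[0,-0.4,4.5],0,0],
    [[0,-0.4,5],0,0]
  ]
}}

```text
time_s: 23.7
eef_pos: [509.1, -12.4, 200.3]
ee_rot: [0.0, -0.071, 0.997, 0.0]
force: [-2.1, -0.4, 5.9]
grip_width: 0.121
```

```bash
python3 - <<'E'
from h import *
go(509.6,-11.8,200,98.2)
E
```

```text
pos [509.14 -12.41 200.29] toolY 98.17 tilt 0.06 t 23.7 grip 0.121 F [-2.08 -0.42  5.87] T [ 0.063  0.309 -0.024] q [-0.25  0.39  1.68  0.    1.07 -1.97]
shift [-0.54  0.54  0.29] yaw -0.03
```

>>> {"name": "move_arm", "arguments": {
  "series": [
    [[0.4,1,1],2,0],
    [[0.4,1,2],-2,0],
    [[0.4,1,2.5],2,0],
    [[0.4,1,3],-2,0],
    [[0.4,-1,3],2,0],
    [[0.4,-1,3],-2,0],
    [[0.4,0,3],0,0]
  ]
}}

```text
time_s: 24.58
eef_pos: [508.5, -12.4, 196.6]
ee_rot: [-0.0, -0.07, 0.998, 0.0]
force: [0.3, 0.3, 1.0]
grip_width: 0.126
```

```bash
python3 - <<'E'
from h import *
go(509.6,-11.8,197,98.2)
E
```

```text
pos [508.51 -12.37 196.65] toolY 98.04 tilt 0.03 t 24.57 grip 0.126 F [0.25 0.34 1.03] T [-0.004 -0.147 -0.006] q [-0.26  0.39  1.69  0.    1.06 -1.97]
shift [-1.15  0.41 -0.35] yaw -0.16
```

>>> {"name": "move_arm", "arguments": {
  "series": [
    [[0,0,1],0,0],
    [[0,0,2],0,0],
    [[0,0,3],0,0],
    [[0,0,3.5],0,0],
    [[0,0,4],0,0],
    [[0,0,4.5],0,0],
    [[0,0,4.5],0,0]
  ]
}}

```text
time_s: 25.45
eef_pos: [508.5, -12.6, 192.7]
ee_rot: [-0.0, -0.071, 0.997, 0.0]
force: [-3.0, 4.2, 4.9]
grip_width: 0.126
```

```bash
python3 - <<'E'
from h import *
go(509.6,-11.8,192,98.2)
E
```

```text
pos [508.51 -12.62 192.69] toolY 98.17 tilt 0.01 t 25.45 grip 0.126 F [-3.    4.21  4.91] T [ 0.865  0.417 -0.041] q [-0.26  0.4   1.69  0.    1.05 -1.97]
shift [-1.19  0.65  0.69] yaw -0.03
```

>>> {"name": "move_arm", "arguments": {
  "series": [
    [[0.3,0.4,0.3],0,0],
    [[0.3,0.4,0.6],0,0],
    [[0.3,0.4,1.0],0,0],
    [[0.3,0.4,1.2],0,0],
    [[0.3,0.4,1.2],0,0]
  ]
}}

```text
time_s: 26.08
eef_pos: [508.5, -12.5, 192.6]
ee_rot: [0.001, -0.071, 0.997, -0.0]
force: [-4.9, 3.5, 14.6]
grip_width: 0.128
```

```bash
python3 - <<'E'
from h import *
go(509.6,-11.8,192,98.2)
p,d=ctrl.capture('scene'); np.savez('scene10.npz',p=p,d=d)
cv2.imwrite('pics/s10.png',np.hstack([cv2.resize(p[130:180,260:305],(540,600),interpolation=cv2.INTER_CUBIC)])[:,:,::-1])
E
```

```text
pos [508.45 -12.51 192.57] toolY 98.18 tilt 0.09 t 26.07 grip 0.128 F [-4.92  3.53 14.64] T [ 0.702  0.905 -0.043] q [-0.26  0.4   1.69 -0.    1.05 -1.97]
shift [-1.23  0.54  0.57] yaw -0.02
```

View pics/s10.png

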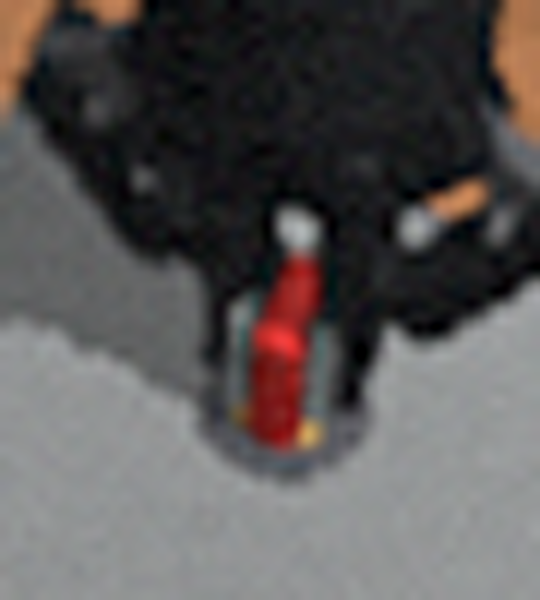

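The key is home: it meets a hard stop at exactly the predicted height and the head sits on the rim. I'll ease the side load and start the turn.

>>> {"name": "move_arm", "arguments": {
  "series": [
    [[0.6,0.4,-0.4],0,0],
    [[0.6,0.4,-0.4],0,0],
    [[0.6,0.4,-0.4],4,0],
    [[0.6,0.4,-0.4],8,0],
    [[0.6,0.4,-0.4],12,0],
    [[0.6,0.4,-0.4],16,0],
    [[0.6,0.4,-0.4],20,0],
    [[0.6,0.4,-0.4],20,0]
  ]
}}

```text
time_s: 27.12
eef_pos: [508.3, -12.5, 192.7]
ee_rot: [0.002, 0.103, 0.995, -0.001]
force: [-0.8, 1.2, 7.8]
grip_width: 0.125
```

```bash
python3 - <<'E'
from h import *
go(508,-12.3,192,98.2)
E
```

```text
pos [508.33 -12.51 192.66] toolY 78.13 tilt 0.2 t 27.12 grip 0.125 F [-0.8   1.22  7.79] T [ 0.247 -0.014 -0.016] q [-0.26  0.39  1.7  -0.    1.05 -1.62]
shift [0.37 0.14 0.66] yaw -20.07
```

>>> {"name": "move_arm", "arguments": {
  "series": [
    [[0,0,0],5,0],
    [[0,0,0],10,0],
    [[0,0,0],15,0],
    [[0,0,0],20,0],
    [[0,0,0],25,0],
    [[0,0,0],30,0],
    [[0,0,0],35,0],
    [[0,0,0],40,0],
    [[0,0,0],40,0]
  ]
}}

```text
time_s: 28.25
eef_pos: [508.5, -12.3, 192.6]
ee_rot: [0.002, 0.437, 0.899, 0.0]
force: [0.9, 3.1, 7.8]
grip_width: 0.127
```

```bash
python3 - <<'E'
from h import *
go(508,-12.3,192,98.2)
E
```

```text
pos [508.48 -12.34 192.64] toolY 38.12 tilt 0.22 t 28.25 grip 0.127 F [0.94 3.12 7.82] T [ 0.486 -0.217 -0.008] q [-0.25  0.39  1.7  -0.    1.05 -0.92]
shift [ 0.33 -0.36  0.64] yaw -60.08
```

>>> {"name": "move_arm", "arguments": {
  "series": [
    [[0,0,0],5,0],
    [[0,0,0],10,0],
    [[0,0,0],15,0],
    [[0,0,0],20,0],
    [[0,0,0],25,0],
    [[0,0,0],29,0],
    [[0,0,0],32,0],
    [[0,0,0],34,0],
    [[0,0,0],34,0]
  ]
}}

```text
time_s: 29.38
eef_pos: [508.7, -12.3, 192.7]
ee_rot: [0.002, 0.681, 0.732, 0.001]
force: [2.3, 2.8, 7.9]
grip_width: 0.126
```

```bash
python3 - <<'E'
from h import *
go(508,-12.3,192,98.2)
p,d=ctrl.capture('scene'); np.savez('scene11.npz',p=p,d=d)
cv2.imwrite('pics/s11.png',np.hstack([cv2.resize(p[120:190,245:315],(600,600),interpolation=cv2.INTER_CUBIC)])[:,:,::-1])
E
```

```text
pos [508.67 -12.31 192.65] toolY 4.16 tilt 0.26 t 29.38 grip 0.126 F [2.3  2.82 7.89] T [ 0.57  -0.472  0.17 ] q [-0.25  0.39  1.7   0.    1.05 -0.33]
shift [ 0.06 -0.67  0.65] yaw -94.04
```

View pics/s11.png

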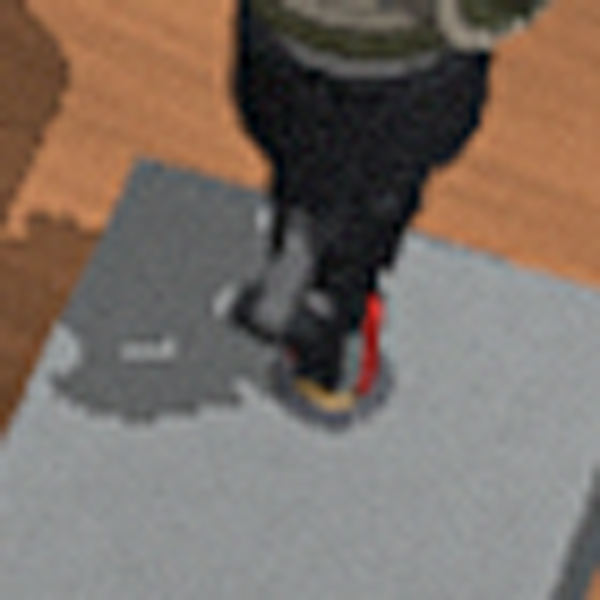

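>>> {"name": "move_arm", "arguments": {
  "series": [
    [[0,0,0],2,0],
    [[0,0,0],3,0],
    [[0,0,0],4,0],
    [[0,0,0],4,0],
    [[0,0,0],4,0]
  ]
}}

```text
time_s: 30.05
eef_pos: [508.7, -12.3, 192.7]
ee_rot: [0.002, 0.706, 0.708, 0.001]
force: [3.0, 2.6, 7.2]
grip_width: 0.124
```

```bash
python3 - <<'E'
from h import *
go(508,-12.3,192,98.2)
p,d=ctrl.capture('scene'); np.savez('scene12.npz',p=p,d=d); go(508,-12.3,192,98.2)
p2,d2=ctrl.capture('top'); go(508,-12.3,192,98.2)
cv2.imwrite('pics/s12.png',cv2.resize(p,(800,600),interpolation=cv2.INTER_CUBIC)[:,:,::-1])
cv2.imwrite('pics/t12.png',cv2.resize(p2,(800,600),interpolation=cv2.INTER_CUBIC)[:,:,::-1])
W=cloud('top',d2);X,Y,Z=W.transpose(2,0,1)
m=(Z>33)&(Z<46)&(abs(X-505)<100)&(abs(Y-320)<100); q=W[m]; print(cv2.minAreaRect(q[:,:2].astype(np.float32)),q[:,2].mean())
E
```

```text
pos [508.69 -12.28 192.68] toolY 0.18 tilt 0.26 t 30.05 grip 0.124 F [3.03 2.64 7.18] T [ 0.593 -0.536  0.163] q [-0.25  0.39  1.7   0.    1.05 -0.26]
shift [-0.01 -0.7   0.67] yaw -98.02
pos [508.68 -12.32 192.66] toolY 0.18 tilt 0.26 t 30.1 grip 0.125 F [3.27 2.44 6.72] T [ 0.561 -0.522  0.127] q [-0.25  0.39  1.7   0.    1.05 -0.26]
shift [ 0.02 -0.69  0.66] yaw -98.02
pos [508.69 -12.31 192.68] toolY 0.18 tilt 0.26 t 30.15 grip 0.125 F [2.55 3.34 8.24] T [ 0.551 -0.468  0.161] q [-0.25  0.39  1.7   0.    1.05 -0.26]
shift [ 0.02 -0.69  0.67] yaw -98.02
((503.2467956542969, 319.802490234375), (112.1002426147461, 152.26597595214844), 16.408695220947266) 39.24941039284614
```

View pics/s12.png

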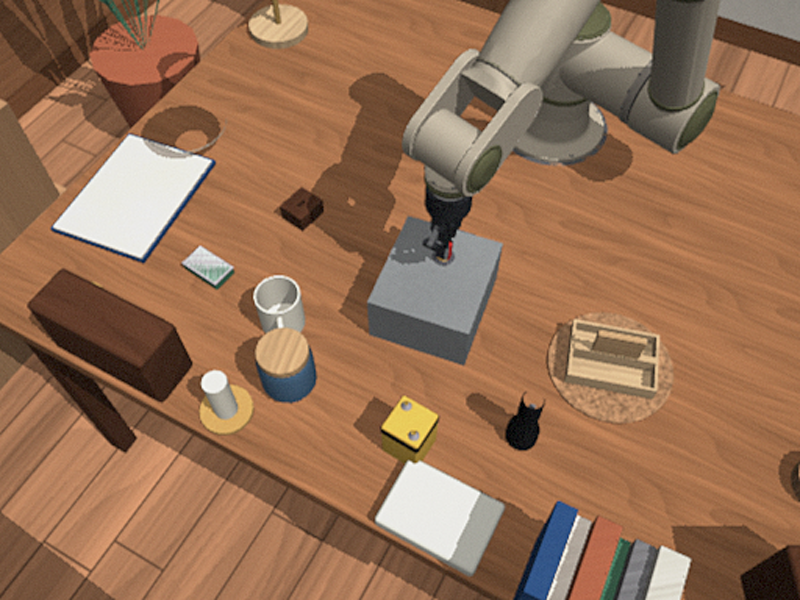

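View pics/t12.png

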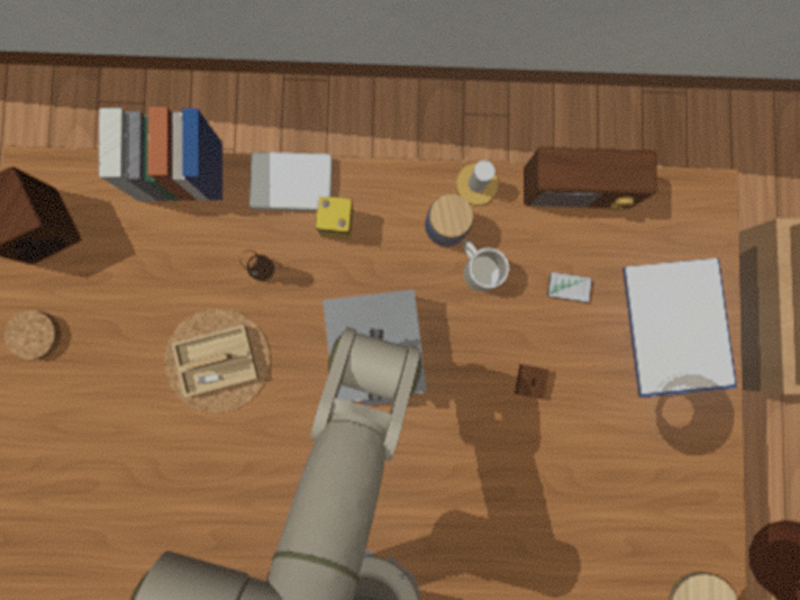

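>>> {"name": "move_arm", "arguments": {
  "series": [
    [[0,0,0],1,0],
    [[0,0,0],2,0],
    [[0,0,0],3,0],
    [[0,0,0],3,0],
    [[0,0,0],3,0]
  ]
}}

```text
time_s: 30.78
eef_pos: [508.7, -12.3, 192.7]
ee_rot: [0.002, 0.724, 0.69, 0.001]
force: [3.2, 3.3, 6.7]
grip_width: 0.125
```

```bash
python3 - <<'E'
from h import *
go(508,-12.3,192,98.2)
p,d=ctrl.capture('scene'); np.savez('scene13.npz',p=p,d=d); go(508,-12.3,192,98.2)
cv2.imwrite('pics/s13.png',cv2.resize(p[130:175,260:305],(600,600),interpolation=cv2.INTER_CUBIC)[:,:,::-1])
E
```

```text
pos [508.71 -12.27 192.67] toolY -2.8 tilt 0.26 t 30.77 grip 0.125 F [3.18 3.32 6.68] T [ 0.632 -0.559  0.258] q [-0.25  0.39  1.7   0.    1.05 -0.21]
shift [-0.06 -0.71  0.67] yaw -101.0
pos [508.7  -12.29 192.65] toolY -2.8 tilt 0.26 t 30.82 grip 0.128 F [3.02 2.32 6.32] T [ 0.546 -0.498  0.306] q [-0.25  0.39  1.7   0.    1.05 -0.21]
shift [-0.05 -0.7   0.65] yaw -101.0
```

View pics/s13.png

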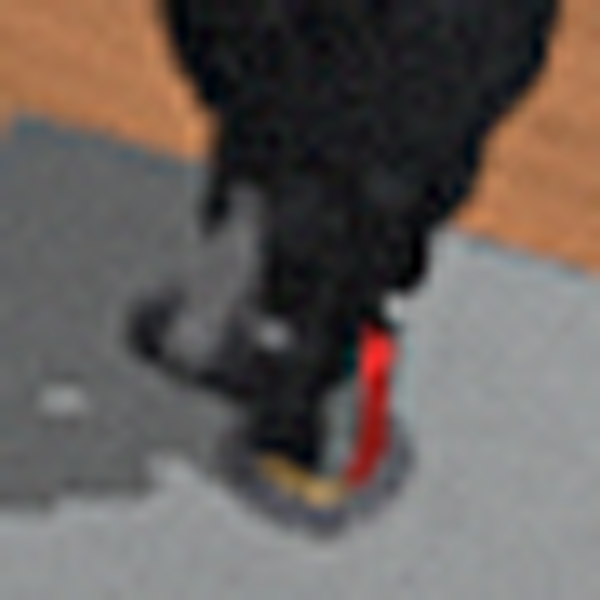

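Torque climbed to about 0.28 N m, well over the spring's 0.1, so the lock is on its stop. The TCP height is unchanged. The bulb is still in the caddy at (207,378) in the top view, and the bystanders haven't moved between the first and last pictures. Handing in.

```bash
python3 - <<'E'
from rig import ctrl
print(ctrl.finish_job())
E
```

```text
the job is handed in; nothing more can be done
None
```

The job is handed in, at about 31 s of the 69 s allowed. The hand-in gave no verdict, so these results rest on my own checks.

**Caddy:** I carried it level to the cork mat, set it down and released it. The last top view puts its centre about 1–2 mm from the mat's, flat, with the bulb still in it.

**Key:** I pulled it from its stand, wiggled it past both pins and pushed it home. It hit a hard stop at a TCP height of 192.6 mm, which is the predicted height.

**Lock:** I turned the tool 101° clockwise, the quarter turn plus the key's play in the slot. The final wrist torque was about 0.26–0.31 N m, above the 0.1 N m spring, so the lock should be on its stop. I inferred that from the torque and angle and couldn't read the lock angle itself. The gripper is still holding the key, set to 90 N, with about 7 N of downward push.

**Bystanders:** They look unmoved when I compare the first and last pictures by eye.

**Readings that disagreed:**
- The two cameras differed by about 2–3 mm on the keyhole's x position. I settled it with offsets measured relative to the key's stand, then by feel.
- The torque did not rise between 94° and 98°, only over the last 3°.
- A side load of about 3–4 N on the key remained at the end.

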